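# Check gear units for backlash and sort out the worn ones

### The arm

A 6-joint arm with a two-finger parallel gripper is mounted at the origin on a cart in front of the work surface, level with it; the furniture and walls round the work are solid. World frame = base frame: x ahead of the robot, y to its left, z up, the work surface at z = 0. Lengths are in m, angles in rad, forces in N, time in s.
With the tool pointing down it reaches from about 0.15 to 0.775 m from the base axis. Payload 6.1 kg.
Tool frame: the origin (TCP) lies between the finger pads; the fingertips stand 14 mm ahead of it and the grasp point (between the pads) lies 5 mm behind it; y points along the fingers, z is the direction in which the jaws open and shut, and the axes are right-handed (so a half turn about y gives the same grasp; the last joint's range is limited). The gripper opens to 85 mm and grips with 20 to 120 N. Pads are 22 mm wide; open, the fingers measure 114 mm over their backs; the gripper's body (76 mm by 85 mm) begins 54 mm behind the grasp point. The pads swing forward as they close: fully open they stand 13 mm farther back than shut.
Start: joints at [1.275, 0.126, -0.04, 1.405, 0, 1.571], TCP at [0.153, 0.502, 0.245] pointing down, gripper open.
Joint ranges: [-2.72, 2.72], [-0.95, 1.95], [-1.27, 1.35], [-1.78, 2.02], [-1.46, 1.47], [-3.14, 3.14]. Speed limits (rad/s): [2.39, 2.39, 3.01, 3.14, 3.14, 3.14].

### API

Orientations are given as a unit quaternion [x, y, z, w].
In Python, from station import sensors, imaging, order gives the robot as it stands.
- The arm moves only by the tool send_rows, never from a script. Its argument "moves" is a list that holds one entry, the list of rows, each a list of 7 numbers: the shift along the tool's x, y, z in m, then the turn, a rotation vector about the tool's x, y, z in degrees, then the finger opening in m, from 0 to 0.0854. In form: [[[x, y, z, ax, ay, az, gripper], ...]]. A call has 1 to 12 rows; each row shifts and turns the pose as measured when the row begins, along the tool's axes as they then stand; what a row does not reach is not made up. A row lasts 1/8 s, in which the tool goes at most 62.5 mm and 10.7 degrees, less where a joint would pass 70% of its speed; a pose out of reach is approached as far as the arm can. A call is refused whole if a number of a shift passes 0.0625 or a number of a turn 10.7, either way. A call with a gripper value outside its range is refused whole. The fingers move at their own pace and stop on an object; "grip_force" is the grip in N (left out, the last holds). Time passes only in rows, so rows that do not move let the fingers close. It gives the time, the measured TCP pose, the force and the opening at its end, in the units of the state.
- sensors.state(): the state, without advancing time (a new reading comes with each control period).
- imaging.capture(name): name is "scene" or "top" or "wrist"; returns (picture, depth): 384x512x3 uint8, blue, green, red; 384x512 float32, m along the optical axis (not along the pixel's ray), 0 where there is no reading.
- imaging.get_calibration(name): a dict with "fx", "fy", "cx", "cy" (pixels), "rvec" (rotation vector, rad) and "tvec" (3), from world to camera coordinates, as OpenCV has them. Camera axes: x right, y down, z forward; pixel columns grow to the right and rows downward; lengths in m; the calibration is good to about 2 mm. The wrist camera is an equidistant fisheye: a pixel r from the principal point sees the ray r / f radians off the axis. A picture is of the moment at which its call begins: read the wrist's pose just before it. get_calibration takes no time and is no camera call; for the wrist camera it gives the pose at the moment of the call.
- order.close_job(): hands the job in, once; it reports no verdict.
The state is a dict: "t": time; "q": joint angles; "qvel": joint speeds; "tau": joint torques, N m; "position": TCP position; "ee_rot": TCP orientation; "ft_force": force on the tool from outside, world axes, zero at the start; "ft_torque": the same for the moment, N m; "opening": finger opening in m.
Only numpy, scipy, OpenCV 4.12 (cv2) and the standard library are available. Lean on these libraries where they do the work, as an engineer would, in place of code of your own. Each camera call takes 0.05 s, during which the arm holds its last target. There are 200 camera calls.

### The job

Check the gear units in the grey rack for free play: with all of them still in their pockets, first push every lever to the robot's left, through its play and on until it resists and the red pointer has clearly turned past its centre mark, then every lever to the right likewise, then every lever to the left once more to confirm, and leave the levers over to the left. Then lift the units out by their brass bosses and stand them upright in the trays: those whose lever had only about 8 mm of free play at the knob in the green tray, the worn ones with about 30 mm in the red tray. Leave the wire brush where it lies.

Things in the scene. Friction and masses are not known exactly. Their poses are not given: they have to be found in the camera images.
- rack: Grey fixed test rack, 84 x 348 x 26 mm, with four square pockets in a row along its y axis, 84 mm apart (at y = -126, -42, 42, 126 mm); pockets 60 x 60 mm, floor 6 mm above the table, 20 mm deep. Origin: centre of the underside. Its -x side faces the robot (turned up to about 10 degrees). It cannot move; some pockets may be empty.
- unit_1: Gear unit, all alike (may be absent): aluminium housing 56 x 56 x 34 mm, 0.4 to 0.6 kg, loose in a rack pocket with 2 mm clearance all round, so it shifts a little when pushed. Origin: centre of the underside. On its axis a fixed brass boss 24 mm across, 34 to 72 mm above the underside, to lift it by. A flat lever, 37 to 45 mm up, turns on the same axis and points along the unit's -x, to the robot.
- knob_1 (a point): Top centre of the upright black knob at the end of the lever of unit 1: knob 13 mm across, reaching from 44 to 66 mm above the unit's underside, 60 mm from the unit's axis.
- lever_1 (a joint): Angle of the lever of unit 1 relative to its output shaft (rad), near 0 at the start: + as the knob goes to the robot's right (-y), - to its left. Within the free play it moves under 1 N and stays where left; at the end of the play it takes the shaft along. Whole play: 0.12 to 0.16 rad (7 to 10 mm at the knob) in a sound unit, 0.46 to 0.56 rad (27 to 34 mm) in a worn one.
- shaft_1 (a joint): Angle of the output shaft of unit 1 (rad), shown by its red pointer under the lever, which points to the unit's +y side (33 mm from the axis): 0 at the centre mark, + (pointer tip to the robot) as the lever drives it to the right, - to the left, range 0.5 each way. It turns only when the lever has used up its play, against a drag of 3 to 4 N at the knob, and stays where left.
- unit_2: Gear unit, all alike (may be absent): aluminium housing 56 x 56 x 34 mm, 0.4 to 0.6 kg, loose in a rack pocket with 2 mm clearance all round, so it shifts a little when pushed. Origin: centre of the underside. On its axis a fixed brass boss 24 mm across, 34 to 72 mm above the underside, to lift it by. A flat lever, 37 to 45 mm up, turns on the same axis and points along the unit's -x, to the robot.
- knob_2 (a point): Top centre of the upright black knob at the end of the lever of unit 2: knob 13 mm across, reaching from 44 to 66 mm above the unit's underside, 60 mm from the unit's axis.
- lever_2 (a joint): Angle of the lever of unit 2 relative to its output shaft (rad), near 0 at the start: + as the knob goes to the robot's right (-y), - to its left. Within the free play it moves under 1 N and stays where left; at the end of the play it takes the shaft along. Whole play: 0.12 to 0.16 rad (7 to 10 mm at the knob) in a sound unit, 0.46 to 0.56 rad (27 to 34 mm) in a worn one.
- shaft_2 (a joint): Angle of the output shaft of unit 2 (rad), shown by its red pointer under the lever, which points to the unit's +y side (33 mm from the axis): 0 at the centre mark, + (pointer tip to the robot) as the lever drives it to the right, - to the left, range 0.5 each way. It turns only when the lever has used up its play, against a drag of 3 to 4 N at the knob, and stays where left.
- unit_3: Gear unit, all alike (may be absent): aluminium housing 56 x 56 x 34 mm, 0.4 to 0.6 kg, loose in a rack pocket with 2 mm clearance all round, so it shifts a little when pushed. Origin: centre of the underside. On its axis a fixed brass boss 24 mm across, 34 to 72 mm above the underside, to lift it by. A flat lever, 37 to 45 mm up, turns on the same axis and points along the unit's -x, to the robot.
- knob_3 (a point): Top centre of the upright black knob at the end of the lever of unit 3: knob 13 mm across, reaching from 44 to 66 mm above the unit's underside, 60 mm from the unit's axis.
- lever_3 (a joint): Angle of the lever of unit 3 relative to its output shaft (rad), near 0 at the start: + as the knob goes to the robot's right (-y), - to its left. Within the free play it moves under 1 N and stays where left; at the end of the play it takes the shaft along. Whole play: 0.12 to 0.16 rad (7 to 10 mm at the knob) in a sound unit, 0.46 to 0.56 rad (27 to 34 mm) in a worn one.
- shaft_3 (a joint): Angle of the output shaft of unit 3 (rad), shown by its red pointer under the lever, which points to the unit's +y side (33 mm from the axis): 0 at the centre mark, + (pointer tip to the robot) as the lever drives it to the right, - to the left, range 0.5 each way. It turns only when the lever has used up its play, against a drag of 3 to 4 N at the knob, and stays where left.
- unit_4: Gear unit, all alike (may be absent): aluminium housing 56 x 56 x 34 mm, 0.4 to 0.6 kg, loose in a rack pocket with 2 mm clearance all round, so it shifts a little when pushed. Origin: centre of the underside. On its axis a fixed brass boss 24 mm across, 34 to 72 mm above the underside, to lift it by. A flat lever, 37 to 45 mm up, turns on the same axis and points along the unit's -x, to the robot.
- knob_4 (a point): Top centre of the upright black knob at the end of the lever of unit 4: knob 13 mm across, reaching from 44 to 66 mm above the unit's underside, 60 mm from the unit's axis.
- lever_4 (a joint): Angle of the lever of unit 4 relative to its output shaft (rad), near 0 at the start: + as the knob goes to the robot's right (-y), - to its left. Within the free play it moves under 1 N and stays where left; at the end of the play it takes the shaft along. Whole play: 0.12 to 0.16 rad (7 to 10 mm at the knob) in a sound unit, 0.46 to 0.56 rad (27 to 34 mm) in a worn one.
- shaft_4 (a joint): Angle of the output shaft of unit 4 (rad), shown by its red pointer under the lever, which points to the unit's +y side (33 mm from the axis): 0 at the centre mark, + (pointer tip to the robot) as the lever drives it to the right, - to the left, range 0.5 each way. It turns only when the lever has used up its play, against a drag of 3 to 4 N at the knob, and stays where left.
- green_tray: Loose green plastic tray, outside 168 (x) x 248 (y) x 30 mm, walls and floor 4 to 5 mm thick, 0.9 kg, open on top; one tray stands left of the rack, the other right. Origin: centre of the underside. Room for three units side by side along its y axis, levers along its x axis.
- red_tray: Loose red plastic tray, outside 168 (x) x 248 (y) x 30 mm, walls and floor 4 to 5 mm thick, 0.9 kg, open on top; one tray stands left of the rack, the other right. Origin: centre of the underside. Room for three units side by side along its y axis, levers along its x axis.
- brush: Bystander: brass wire brush with wooden handle 18 x 168 x 25 mm, lying along its y axis in front of the rack; origin at the centre of its underside.
Things that resemble listed ones, but are neither listed nor needed, are in the scene too. Leave any orange or pink look-alike of the unit_3 alone.

How it is judged:
By the outcome, as a careful person would: the job done as asked, in the order asked, and still so for the second after the job is handed in, with the robot touching nothing.
Of unit_1, unit_2, unit_3, unit_4 only 3 to 4 are there at a start; the rules pass over those that are not, and their reading is None.
At some moment in a run one of green_tray, red_tray may be knocked a few centimetres aside while the robot is not near it.
It also fails if it takes over 210 s, if anything falls off the work surface, if the arm or the gripper's body presses on something with over 40 N, if the wrist force passes 120 N, or if a joint passes its speed limit or range.

## Working session

There is one attempt and no reset: what is moved stays moved. The work goes in short steps, Python scripts to look and compute and a tool call to move; the robot and the scene stay as the last step left them, time stands still between calls to the robot, and variables do not carry over. Pictures are saved under pics/ and viewed, about 12 in all and at most 16, crops included, and the job is handed in when it is done.

Besides the shell and the picture viewer there is one more tool, called after ">>>" as name(argument=value, ...) on one line, values as JSON. send_rows: Moves the arm, as the interface text tells. Its arguments: {"type":"object","properties":{"moves":{"type":"array"},"grip_force":{"type":"number"}},"required":["moves"]}

```bash
ls; mkdir -p pics; cat > h.py <<'E'
import numpy as np, cv2
from station import sensors, imaging, order
from scipy.spatial.transform import Rotation as R
def cap(n):
    c=imaging.get_calibration(n); p,d=imaging.capture(n); return p,d,c
def world(c,d,u,v,z=None):
    Rm=cv2.Rodrigues(np.array(c['rvec'],float))[0]; t=np.array(c['tvec'],float).ravel()
    ray=np.array([(u-c['cx'])/c['fx'],(v-c['cy'])/c['fy'],1.])
    if z is None: return Rm.T@(ray*d[int(v),int(u)]-t)
    o=-Rm.T@t; w=Rm.T@ray; return o+w*(z-o[2])/w[2]
def proj(c,P):
    return cv2.projectPoints(np.array(P,float).reshape(-1,3),np.array(c['rvec'],float),np.array(c['tvec'],float),np.array([[c['fx'],0,c['cx']],[0,c['fy'],c['cy']],[0,0,1.]]),None)[0].reshape(-1,2)
def st():
    s=sensors.state(); M=R.from_quat(s['ee_rot']).as_matrix()
    print('t',s['t'],'p',np.round(s['position'],4),'F',np.round(s['ft_force'],1),'op',round(s['opening'],4)); print(np.round(M,3),np.round(s['q'],2)); return s,M
E
python3 - <<'E'
from h import *
st()
for n in('top','scene'):
    p,d,c=cap(n); np.savez('%s0.npz'%n,p=p,d=d,c=c)
    print(n,c); cv2.imwrite('pics/%s0.png'%n,cv2.resize(p,(800,600),interpolation=cv2.INTER_CUBIC))
E
```

```text
pics
t 0.0 p [0.1529 0.5018 0.2445] F [-0.1  0.6  0.3] op 0.0858
[[ 0.957 -0.     0.292]
 [-0.292 -0.002  0.957]
 [ 0.    -1.    -0.002]] [ 1.28  0.13 -0.04  1.41 -0.    1.57]
top {'fx': 378.760906731157, 'fy': 378.760906731157, 'cx': 251.68438328562726, 'cy': 193.74757705202174, 'rvec': array([ 2.15886074, -2.04566772,  0.21289648]), 'tvec': array([-0.00848041,  0.46372486,  0.96539172])}
scene {'fx': 379.9289272151265, 'fy': 379.9289272151265, 'cx': 260.0371343305798, 'cy': 193.3406670600563, 'rvec': array([ 2.20022312, -0.67933042,  0.29908579]), 'tvec': array([-0.39097337,  0.22338231,  0.82737195])}
```

View pics/top0.png

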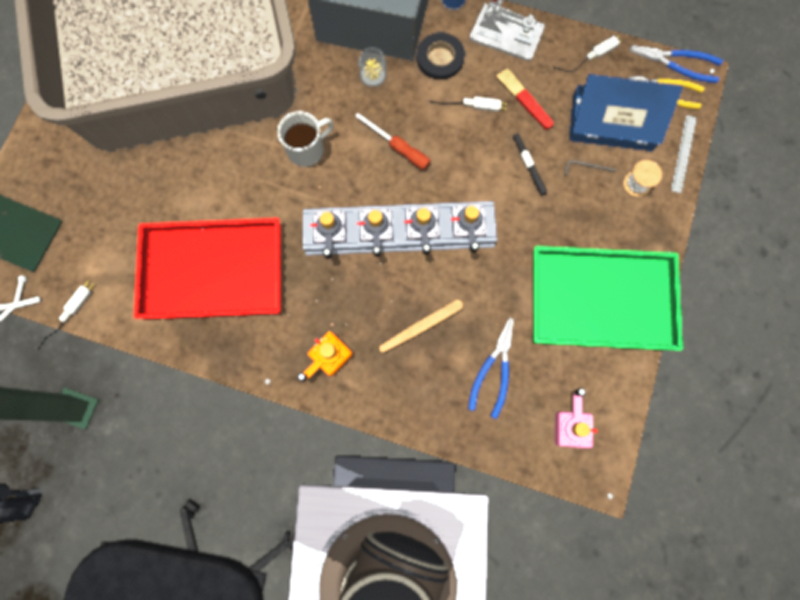

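View pics/scene0.png

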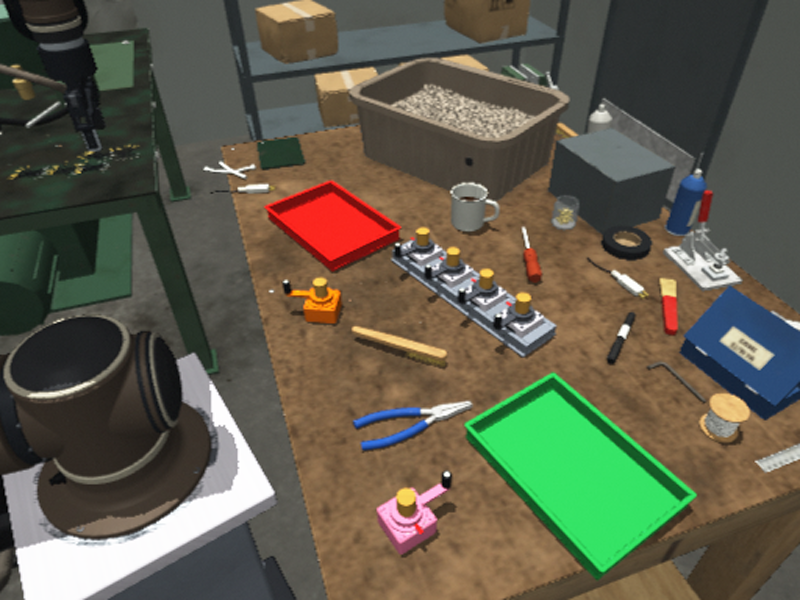

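Four grey units in the rack. The look-alikes are orange (top 328,353) and pink (575,430); both stand outside the rack, so I leave them alone. I'll enlarge the rack.

```bash
python3 - <<'E'
from h import *
z=np.load('top0.npz',allow_pickle=True); p,d,c=z['p'],z['d'],z['c'].item()
x0,y0=185,122
cv2.imwrite('pics/crop1.png',cv2.resize(p[y0:y0+50,x0:x0+140],None,fx=5.7,fy=5.7,interpolation=cv2.INTER_CUBIC))
# rough boss & knobs from the 800x600 view
s=1.5625
for u,v in[(327,218),(376,217),(424,214),(471,213)]: print('boss',world(c,d,u/s,v/s,.078).round(4),world(c,d,u/s,v/s).round(3))
for u,v in[(327,253),(377,251),(425,249),(472,245)]: print('knob',world(c,d,u/s,v/s,.072).round(4),world(c,d,u/s,v/s).round(3))
for n,pts in dict(red=[(136,223),(281,219),(281,314),(136,319)],green=[(535,247),(679,253),(682,349),(534,343)]).items():
  q=np.array([world(c,d,u/s,v/s,.03) for u,v in pts]); print(n,q.round(3).tolist(),q.mean(0))
q=[world(c,d,u/s,v/s,.026).round(4) for u,v in[(303,210),(494,203),(496,245),(304,254)]];print(q,np.mean(q,0))
for u,v in[(380,350),(462,302)]: print('brush',world(c,d,u/s,v/s,.02))
E
```

```text
boss [0.6004 0.138  0.078 ] [0.602 0.139 0.075]
boss [0.6066 0.0539 0.078 ] [0.607 0.054 0.076]
boss [ 0.6164 -0.0284  0.078 ] [ 0.617 -0.028  0.076]
boss [ 0.6224 -0.1091  0.078 ] [ 0.622 -0.109  0.079]
knob [0.5396 0.1339 0.072 ] [0.54  0.134 0.071]
knob [0.5476 0.0488 0.072 ] [0.547 0.049 0.074]
knob [ 0.5555 -0.033   0.072 ] [ 0.556 -0.033  0.072]
knob [ 0.5669 -0.113   0.072 ] [ 0.567 -0.113  0.07 ]
red [[0.59, 0.489, 0.03], [0.612, 0.228, 0.03], [0.437, 0.211, 0.03], [0.415, 0.463, 0.03]] [0.51360768 0.34799784 0.03      ]
green [[0.583, -0.23, 0.03], [0.585, -0.485, 0.03], [0.413, -0.482, 0.03], [0.41, -0.229, 0.03]] [ 0.49767382 -0.3565723   0.03      ]
[array([0.6325, 0.1904, 0.026 ]), array([ 0.664 , -0.1562,  0.026 ]), array([ 0.5842, -0.1612,  0.026 ]), array([0.5494, 0.1814, 0.026 ])] [0.607525 0.0136   0.026   ]
brush [0.38484951 0.0354458  0.02      ]
brush [ 0.47774544 -0.10414181  0.02      ]
```

View pics/crop1.png

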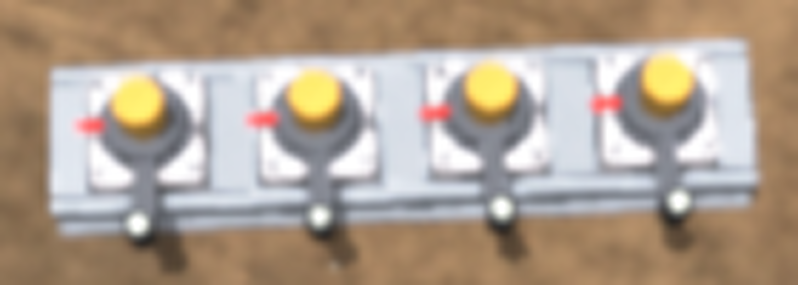

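Top view: red tray is left (+y), green is right. The rack is yawed about +5.1°, and the bosses and knobs agree with the stated sizes. The plan is to straddle each knob with the jaws 30 mm open and push to about ±27 mm. I'll move over knob 1 (leftmost) first.

>>> send_rows(moves=[[[0, 0, 0, 0, -7.4, 0, 0.03], [0, 0, 0, 0, -7.4, 0, 0.03], [0, 0, 0, 0, -7.3, 0, 0.03], [0.039, 0, -0.0447, 0, 0, 0, 0.03], [0.039, 0, -0.0447, 0, 0, 0, 0.03], [0.039, 0, -0.0447, 0, 0, 0, 0.03], [0.039, 0, -0.0447, 0, 0, 0, 0.03], [0.039, 0, -0.0447, 0, 0, 0, 0.03], [0.039, 0, -0.0447, 0, 0, 0, 0.03], [0.039, 0, -0.0447, 0, 0, 0, 0.03], [0.039, 0, -0.0447, 0, 0, 0, 0.03], [0.039, 0, -0.0447, 0, 0, 0, 0.03]]])

```text
t: 1.6
position: [0.5524, 0.1295, 0.2406]
ee_rot: [0.708, 0.038, -0.041, -0.704]
ft_force: [0.7, 1.3, 0.3]
opening: 0.0298
```

```bash
cat >> h.py <<'E'
PSI=np.deg2rad(5.1)
def go(tx,ty,tz,ps=PSI):
    s,M=st(); d=np.array([tx,ty,tz])-s['position']; print('tool shift',(M.T@d).round(4))
    zt=np.array([-np.sin(ps),np.cos(ps),0]); v=M.T@R.from_matrix(np.array([np.cross([0,0,-1],zt),[0,0,-1],zt]).T).as_matrix()
    print('tool turn deg',np.rad2deg(R.from_matrix(v).as_rotvec()).round(2))
E
python3 -c "
from h import *
go(.5406,.1327,.068)"
```

```text
t 1.6 p [0.5524 0.1295 0.2406] F [0.7 1.3 0.3] op 0.0298
[[ 0.994 -0.004 -0.112]
 [ 0.112 -0.007  0.994]
 [-0.005 -1.    -0.006]] [ 0.23  0.21  0.05  1.42 -0.01  0.12]
tool shift [-0.0105  0.1726  0.0055]
tool turn deg [ 0.35  1.36 -0.28]
```

>>> send_rows(moves=[[[-0.0105, 0.04, 0.0055, 0, 1.3, 0, 0.03], [0, 0, 0, 0, 0, 0, 0.03]]])

```text
t: 1.85
position: [0.5436, 0.1296, 0.1979]
ee_rot: [0.709, 0.027, -0.032, -0.704]
ft_force: [-0.6, -0.3, 0.3]
opening: 0.0298
```

```bash
python3 -c "
from h import *
go(.5406,.1327,.068)
p,d,c=cap('wrist'); print(c); np.savez('w0.npz',p=p,d=d,c=c); cv2.imwrite('pics/w0.png',cv2.resize(p,(800,600)))"
```

```text
t 1.85 p [0.5436 0.1296 0.1979] F [-0.6 -0.3  0.3] op 0.0298
[[ 0.997 -0.007 -0.083]
 [ 0.083 -0.008  0.997]
 [-0.007 -1.    -0.007]] [ 0.24  0.2  -0.05  1.32 -0.01  0.15]
tool shift [-0.0018  0.1299  0.0042]
tool turn deg [ 0.41 -0.36 -0.42]
{'fx': 297.3186396354542, 'fy': 297.3186396354542, 'cx': 258.8053848747548, 'cy': 190.39717784000405, 'rvec': array([-1.97652093, -2.14829141, -0.31222502]), 'tvec': array([-0.08199483, -0.55171792,  0.17425035])}
```

View pics/w0.png

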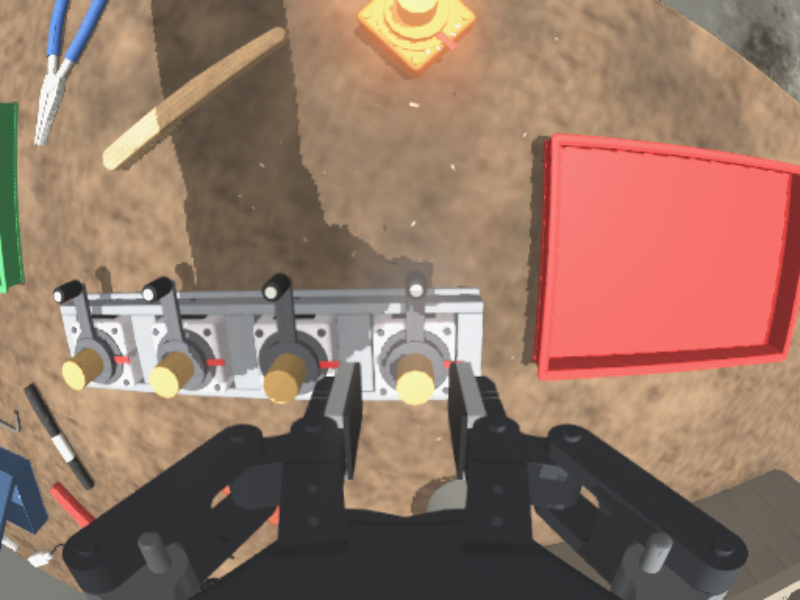

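Wrist view: knobs at (415,288), (277,287), (157,290), (68,292); boss tops at (415,386), (287,384), (171,381), (82,374). All four pointers are centred. I'll convert these through the fisheye model.

```bash
cat >> h.py <<'E'
def fw(c,u,v,z):
    x=(u-c['cx'])/c['fx'];y=(v-c['cy'])/c['fy'];th=np.hypot(x,y)
    ray=np.array([x/th*np.sin(th),y/th*np.sin(th),np.cos(th)])
    Rm=cv2.Rodrigues(np.array(c['rvec'],float))[0]; o=-Rm.T@np.array(c['tvec'],float).ravel(); w=Rm.T@ray
    return o+w*(z-o[2])/w[2]
E
python3 -c "
from h import *
c=np.load('w0.npz',allow_pickle=True)['c'].item()
s=1.5625
for (u,v),z in zip([(415,288),(273,289),(152,292),(61,296),(415,386),(285,390),(168,386),(77,377)],[.072]*4+[.078]*4): print(fw(c,u/s,v/s,z).round(4))"
```

```text
[0.5398 0.1333 0.072 ]
[0.5473 0.0504 0.072 ]
[ 0.5559 -0.033   0.072 ]
[ 0.5655 -0.1159  0.072 ]
[0.5992 0.1386 0.078 ]
[0.6103 0.0587 0.078 ]
[ 0.6192 -0.0248  0.078 ]
[ 0.6255 -0.1076  0.078 ]
```

>>> send_rows(moves=[[[-0.003, 0.06, 0.0042, 0.4, -0.3, -0.4, 0.03], [0, 0.05, 0, 0, 0, 0, 0.03], [0, 0.02, 0, 0, 0, 0, 0.03], [0, 0, 0, 0, 0, 0, 0.03]]])

```text
t: 2.4
position: [0.549, 0.138, 0.0775]
ee_rot: [-0.705, -0.041, 0.026, 0.708]
ft_force: [1.3, 0.1, 1.5]
opening: 0.0299
```

```bash
python3 -c "
from h import *
go(.540,.133,.068)"
```

```text
t 2.4 p [0.549  0.138  0.0775] F [1.3 0.1 1.5] op 0.0299
[[ 0.995  0.021 -0.095]
 [ 0.095  0.004  0.995]
 [ 0.021 -1.     0.002]] [ 0.25  0.24 -0.28  1.03 -0.    0.15]
tool shift [-0.0096  0.0093 -0.0041]
tool turn deg [-0.15  0.34  1.21]
```

>>> send_rows(moves=[[[-0.0095, 0.0085, -0.004, -0.1, 0.3, 1.2, 0.03], [0, 0, 0, 0, 0, 0, 0.03]]])

```text
t: 2.65
position: [0.5417, 0.1341, 0.0721]
ee_rot: [-0.706, -0.034, 0.031, 0.707]
ft_force: [0.4, 0.4, -0.2]
opening: 0.0301
```

```bash
python3 -c "
from h import *
go(.540,.133,.068)"
```

```text
t 2.65 p [0.5417 0.1341 0.0721] F [ 0.4  0.4 -0.2] op 0.0301
[[ 0.996  0.004 -0.091]
 [ 0.091  0.002  0.996]
 [ 0.004 -1.     0.001]] [ 0.24  0.24 -0.29  1.04  0.    0.15]
tool shift [-0.0018  0.0041 -0.0009]
tool turn deg [-0.08  0.12  0.23]
```

>>> send_rows(moves=[[[-0.001, 0.004, 0.006, 0, 0, 0.2, 0.03], [0, 0.001, 0.007, 0, 0, 0, 0.03], [0.001, 0, 0.007, 0, 0, 0, 0.03], [0.002, 0, 0.007, 0, 0, 0, 0.03], [0.002, 0, 0.007, 0, 0, 0, 0.03], [0.001, 0, 0.003, 0, 0, 0, 0.03], [0, 0, 0, 0, 0, 0, 0.03]]])

```text
t: 3.52
position: [0.5433, 0.1715, 0.0684]
ee_rot: [0.708, 0.032, -0.031, -0.704]
ft_force: [0.1, -3.3, 1.4]
opening: 0.0301
```

```bash
cat >> h.py <<'E'
AX=np.array([[.600,.138],[.6075,.0545],[.615,-.029],[.6225,-.1125]])
def rel():
    s,M=st(); p=np.array(s['position'])[:2]; ex=np.array([np.cos(PSI),np.sin(PSI)]);ey=np.array([-ex[1],ex[0]])
    for i,a in enumerate(AX): 
        k=a-.06*ex; print(i+1,'tcp rel to knob rest (tool x,z) mm',round(1e3*(p-k)@ex,1),round(1e3*(p-k)@ey,1))
    print('z',s['position'][2],'turn',end=' '); go(*s['position'])
E
python3 -c "
from h import *
rel()"
```

```text
t 3.525 p [0.5433 0.1715 0.0684] F [ 0.1 -3.3  1.4] op 0.0301
[[ 0.996  0.001 -0.09 ]
 [ 0.09  -0.005  0.996]
 [ 0.001 -1.    -0.005]] [ 0.31  0.27 -0.26  1.04 -0.01  0.22]
1 tcp rel to knob rest (tool x,z) mm 6.5 38.4
2 tcp rel to knob rest (tool x,z) mm 6.5 122.2
3 tcp rel to knob rest (tool x,z) mm 6.4 206.1
4 tcp rel to knob rest (tool x,z) mm 6.4 289.9
z 0.06837509027165563 turn t 3.525 p [0.5433 0.1715 0.0684] F [ 0.1 -3.3  1.4] op 0.0301
[[ 0.996  0.001 -0.09 ]
 [ 0.09  -0.005  0.996]
 [ 0.001 -1.    -0.005]] [ 0.31  0.27 -0.26  1.04 -0.01  0.22]
tool shift [0. 0. 0.]
tool turn deg [0.31 0.06 0.04]
```

>>> send_rows(moves=[[[0, 0, -0.006, 0.3, 0, 0, 0.03], [0, -0.022, 0, 0, 0, 0, 0.03], [-0.002, -0.022, -0.002, 0, 0, 0, 0.03], [-0.002, 0, -0.037, 0, 0, 0, 0.03], [-0.002, 0, -0.037, 0, 0, 0, 0.03], [0, 0, -0.035, 0, 0, 0, 0.03], [0, 0, 0, 0, 0, 0, 0.03]]])

```text
t: 4.4
position: [0.5501, 0.0533, 0.1143]
ee_rot: [-0.702, -0.035, 0.03, 0.71]
ft_force: [0.9, 0.5, 0.8]
opening: 0.0301
```

```bash
python3 -c "
from h import *
rel()"
```

```text
t 4.4 p [0.5501 0.0533 0.1143] F [0.9 0.5 0.8] op 0.0301
[[ 0.996  0.006 -0.092]
 [ 0.092  0.011  0.996]
 [ 0.007 -1.     0.011]] [ 0.09  0.2  -0.24  1.12  0.01 -0.  ]
1 tcp rel to knob rest (tool x,z) mm 2.8 -79.9
2 tcp rel to knob rest (tool x,z) mm 2.7 3.9
3 tcp rel to knob rest (tool x,z) mm 2.7 87.7
4 tcp rel to knob rest (tool x,z) mm 2.6 171.6
z 0.11428453469106323 turn t 4.4 p [0.5501 0.0533 0.1143] F [0.9 0.5 0.8] op 0.0301
[[ 0.996  0.006 -0.092]
 [ 0.092  0.011  0.996]
 [ 0.007 -1.     0.011]] [ 0.09  0.2  -0.24  1.12  0.01 -0.  ]
tool shift [0. 0. 0.]
tool turn deg [-0.62  0.19  0.38]
```

>>> send_rows(moves=[[[-0.0025, 0.012, -0.003, -0.6, 0.2, 0.4, 0.03], [0, 0.018, -0.001, 0, 0, 0, 0.03], [0, 0.014, 0, 0, 0, 0, 0.03], [0, 0.002, 0, 0, 0, 0, 0.03], [0, 0, 0.006, 0, 0, 0, 0.03], [0, 0, 0.007, 0, 0, 0, 0.03], [0.001, 0, 0.007, 0, 0, 0, 0.03], [0.002, 0, 0.007, 0, 0, 0, 0.03], [0.002, 0, 0.006, 0, 0, 0, 0.03], [0.001, 0, 0.002, 0, 0, 0, 0.03], [0, 0, 0, 0, 0, 0, 0.03]]])

```text
t: 5.78
position: [0.5483, 0.087, 0.0655]
ee_rot: [0.709, 0.03, -0.034, -0.704]
ft_force: [-1.0, -2.6, -2.2]
opening: 0.0301
```

```bash
python3 -c "
from h import *
rel()"
```

```text
t 5.775 p [0.5483 0.087  0.0655] F [-1.  -2.6 -2.2] op 0.0301
[[ 0.996 -0.005 -0.09 ]
 [ 0.09  -0.007  0.996]
 [-0.005 -1.    -0.006]] [ 0.16  0.25 -0.29  1.04 -0.01  0.07]
1 tcp rel to knob rest (tool x,z) mm 4.0 -46.2
2 tcp rel to knob rest (tool x,z) mm 3.9 37.6
3 tcp rel to knob rest (tool x,z) mm 3.9 121.5
4 tcp rel to knob rest (tool x,z) mm 3.8 205.3
z 0.06554837327429713 turn t 5.775 p [0.5483 0.087  0.0655] F [-1.  -2.6 -2.2] op 0.0301
[[ 0.996 -0.005 -0.09 ]
 [ 0.09  -0.007  0.996]
 [-0.005 -1.    -0.006]] [ 0.16  0.25 -0.29  1.04 -0.01  0.07]
tool shift [0. 0. 0.]
tool turn deg [ 0.35  0.07 -0.29]
```

>>> send_rows(moves=[[[0, 0, -0.006, 0.3, 0, -0.3, 0.03], [0, -0.022, 0, 0, 0, 0, 0.03], [-0.003, -0.022, -0.002, 0, 0, 0, 0.03], [-0.003, 0, -0.037, 0, 0, 0, 0.03], [-0.002, 0, -0.037, 0, 0, 0, 0.03], [0, 0, -0.036, 0, 0, 0, 0.03], [0, 0, 0, 0, 0, 0, 0.03]]])

```text
t: 6.65
position: [0.5558, -0.0326, 0.1143]
ee_rot: [-0.703, -0.038, 0.028, 0.71]
ft_force: [-0.2, 0.1, 0.3]
opening: 0.0299
```

```bash
python3 -c "
from h import *
rel()"
```

```text
t 6.65 p [ 0.5558 -0.0326  0.1143] F [-0.2  0.1  0.3] op 0.0299
[[ 0.996  0.014 -0.093]
 [ 0.093  0.01   0.996]
 [ 0.015 -1.     0.009]] [-0.06  0.21 -0.23  1.12  0.01 -0.16]
1 tcp rel to knob rest (tool x,z) mm 0.8 -166.0
2 tcp rel to knob rest (tool x,z) mm 0.8 -82.2
3 tcp rel to knob rest (tool x,z) mm 0.7 1.7
4 tcp rel to knob rest (tool x,z) mm 0.7 85.5
z 0.11432312768692647 turn t 6.65 p [ 0.5558 -0.0326  0.1143] F [-0.2  0.1  0.3] op 0.0299
[[ 0.996  0.014 -0.093]
 [ 0.093  0.01   0.996]
 [ 0.015 -1.     0.009]] [-0.06  0.21 -0.23  1.12  0.01 -0.16]
tool shift [0. 0. 0.]
tool turn deg [-0.49  0.23  0.84]
```

>>> send_rows(moves=[[[0, 0.012, -0.001, -0.5, 0.2, 0.8, 0.03], [0, 0.018, 0, 0, 0, 0, 0.03], [0, 0.012, 0, 0, 0, 0, 0.03], [0, 0.001, 0, 0, 0, 0, 0.03], [0, 0, 0.006, 0, 0, 0, 0.03], [0, 0, 0.007, 0, 0, 0, 0.03], [0.001, 0, 0.007, 0, 0, 0, 0.03], [0.002, 0, 0.007, 0, 0, 0, 0.03], [0.002, 0, 0.006, 0, 0, 0, 0.03], [0.001, 0, 0.002, 0, 0, 0, 0.03], [0, 0, 0, 0, 0, 0, 0.03]]])

```text
t: 8.02
position: [0.559, 0.006, 0.0698]
ee_rot: [0.707, 0.032, -0.032, -0.705]
ft_force: [-1.2, -3.4, -0.3]
opening: 0.0302
```

>>> send_rows(moves=[[[0, 0, -0.006, 0.3, 0, -0.3, 0.03], [0, -0.022, 0, 0, 0, 0, 0.03], [-0.003, -0.022, -0.002, 0, 0, 0, 0.03], [-0.003, 0, -0.037, 0, 0, 0, 0.03], [-0.002, 0, -0.037, 0, 0, 0, 0.03], [0, 0, -0.036, 0, 0, 0, 0.03], [0, 0, 0, 0, 0, 0, 0.03]]])

```text
t: 8.9
position: [0.5659, -0.1142, 0.1164]
ee_rot: [-0.702, -0.039, 0.027, 0.711]
ft_force: [-0.6, 1.7, -0.3]
opening: 0.0298
```

```bash
python3 -c "
from h import *
rel()"
```

```text
t 8.9 p [ 0.5659 -0.1142  0.1164] F [-0.6  1.7 -0.3] op 0.0298
[[ 0.995  0.016 -0.094]
 [ 0.094  0.013  0.995]
 [ 0.017 -1.     0.012]] [-0.21  0.24 -0.18  1.13  0.02 -0.3 ]
1 tcp rel to knob rest (tool x,z) mm 3.7 -248.1
2 tcp rel to knob rest (tool x,z) mm 3.6 -164.3
3 tcp rel to knob rest (tool x,z) mm 3.6 -80.5
4 tcp rel to knob rest (tool x,z) mm 3.5 3.4
z 0.11644729552075783 turn t 8.9 p [ 0.5659 -0.1142  0.1164] F [-0.6  1.7 -0.3] op 0.0298
[[ 0.995  0.016 -0.094]
 [ 0.094  0.013  0.995]
 [ 0.017 -1.     0.012]] [-0.21  0.24 -0.18  1.13  0.02 -0.3 ]
tool shift [0. 0. 0.]
tool turn deg [-0.68  0.3   0.98]
```

>>> send_rows(moves=[[[-0.003, 0.012, -0.002, -0.6, 0.3, 0.9, 0.03], [0, 0.018, 0, 0, 0, 0, 0.03], [0, 0.014, 0, 0, 0, 0, 0.03], [0, 0.001, 0, 0, 0, 0, 0.03], [0, 0, 0.006, 0, 0, 0, 0.03], [0, 0, 0.007, 0, 0, 0, 0.03], [0.001, 0, 0.007, 0, 0, 0, 0.03], [0.002, 0, 0.007, 0, 0, 0, 0.03], [0.002, 0, 0.006, 0, 0, 0, 0.03], [0.001, 0, 0.002, 0, 0, 0, 0.03], [0, 0, 0, 0, 0, 0, 0.03]]])

```text
t: 10.28
position: [0.5658, -0.0767, 0.0697]
ee_rot: [0.707, 0.032, -0.032, -0.706]
ft_force: [-0.6, -3.5, -0.4]
opening: 0.0296
```

>>> send_rows(moves=[[[0, 0, -0.006, 0.3, 0, -0.3, 0.03], [0, -0.022, 0, 0, 0, 0, 0.03], [-0.003, -0.035, -0.002, 0, 0, 0, 0.03], [-0.02, -0.04, 0.03, 0, 0, 0, 0.03], [-0.02, -0.03, 0.03, 0, 0, 0, 0.03], [-0.02, 0, 0.03, 0, 0, 0, 0.03], [0, 0, 0, 0, 0, 0, 0.03]]])

```text
t: 11.15
position: [0.4959, 0.001, 0.2022]
ee_rot: [-0.701, -0.036, 0.027, 0.712]
ft_force: [0.5, -0.5, -0.5]
opening: 0.0299
```

```bash
python3 -c "
from h import *
rel()
p,d,c=cap('wrist'); np.savez('w1.npz',p=p,d=d,c=c); cv2.imwrite('pics/w1.png',cv2.resize(p[120:300,:],(800,281),interpolation=cv2.INTER_CUBIC))"
```

```text
t 11.15 p [0.4959 0.001  0.2022] F [ 0.5 -0.5 -0.5] op 0.0299
[[ 0.996  0.012 -0.09 ]
 [ 0.09   0.017  0.996]
 [ 0.014 -1.     0.016]] [-0.01  0.06 -0.2   1.29  0.02 -0.1 ]
1 tcp rel to knob rest (tool x,z) mm -55.9 -127.2
2 tcp rel to knob rest (tool x,z) mm -55.9 -43.4
3 tcp rel to knob rest (tool x,z) mm -56.0 40.4
4 tcp rel to knob rest (tool x,z) mm -56.0 124.3
z 0.20219135473703015 turn t 11.15 p [0.4959 0.001  0.2022] F [ 0.5 -0.5 -0.5] op 0.0299
[[ 0.996  0.012 -0.09 ]
 [ 0.09   0.017  0.996]
 [ 0.014 -1.     0.016]] [-0.01  0.06 -0.2   1.29  0.02 -0.1 ]
tool shift [0. 0. 0.]
tool turn deg [-0.9   0.05  0.79]
```

View pics/w1.png

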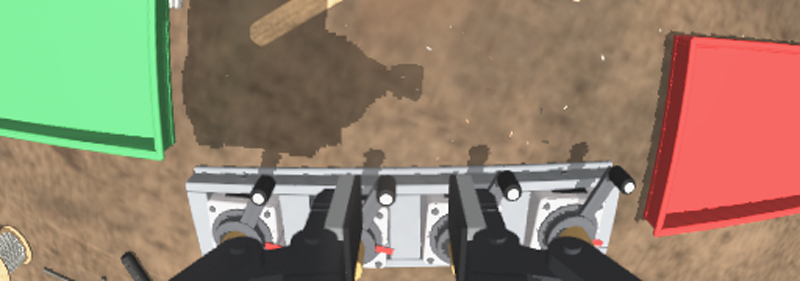

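Levers are all over to the left, but the fingers hide the pointers. I'll look again from farther over the rack.

>>> send_rows(moves=[[[0.045, 0, 0, -0.9, 0, 0.8, 0.03], [0.045, -0.01, 0, 0, 0, 0, 0.03], [0, 0, 0, 0, 0, 0, 0.03]]])

```text
t: 11.58
position: [0.5901, 0.0065, 0.212]
ee_rot: [-0.706, -0.031, 0.03, 0.707]
ft_force: [0.1, -0.2, -0.1]
opening: 0.0303
```

```bash
python3 -c "
from h import *
rel()
p,d,c=cap('wrist'); np.savez('w2.npz',p=p,d=d,c=c); cv2.imwrite('pics/w2.png',cv2.resize(p[120:280,60:460],(800,320),interpolation=cv2.INTER_CUBIC))"
```

```text
t 11.575 p [0.5901 0.0065 0.212 ] F [ 0.1 -0.2 -0.1] op 0.0303
[[ 0.996  0.001 -0.087]
 [ 0.087  0.001  0.996]
 [ 0.001 -1.     0.001]] [ 0.01  0.25  0.04  1.36  0.   -0.08]
1 tcp rel to knob rest (tool x,z) mm 38.4 -130.1
2 tcp rel to knob rest (tool x,z) mm 38.4 -46.2
3 tcp rel to knob rest (tool x,z) mm 38.3 37.6
4 tcp rel to knob rest (tool x,z) mm 38.3 121.5
z 0.2119992829963959 turn t 11.575 p [0.5901 0.0065 0.212 ] F [ 0.1 -0.2 -0.1] op 0.0303
[[ 0.996  0.001 -0.087]
 [ 0.087  0.001  0.996]
 [ 0.001 -1.     0.001]] [ 0.01  0.25  0.04  1.36  0.   -0.08]
tool shift [0. 0. 0.]
tool turn deg [-0.04 -0.11  0.05]
```

View pics/w2.png

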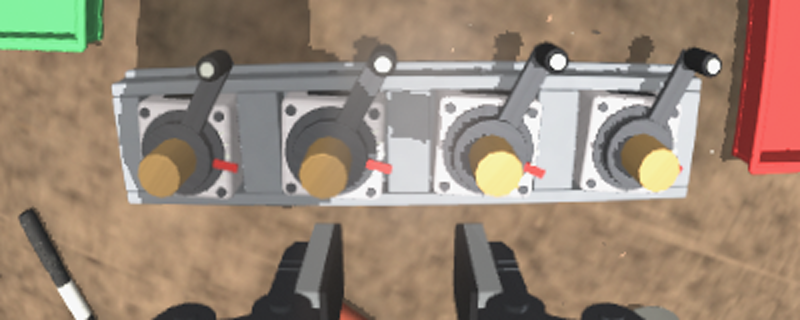

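All pointers turned clearly past centre in the left direction. I'll measure the pointer and lever angles.

```bash
cat > ang.py <<'E'
import sys; from h import *
f=sys.argv[1]; z=np.load(f,allow_pickle=True); p,c=z['p'].astype(int),z['c'].item()
b,g,r=p[...,0],p[...,1],p[...,2]
m=((r>110)&(r>2.2*g)&(r>2.2*b)).astype(np.uint8); m[:,:]*=1
n,l,s,ce=cv2.connectedComponentsWithStats(m)
ex=np.array([np.cos(PSI),np.sin(PSI)]);ey=np.array([-ex[1],ex[0]])
for i in range(1,n):
    if 6<s[i,4]<150:
        ys,xs=np.where(l==i); W=np.array([fw(c,x,y,.0425)[:2] for x,y in zip(xs,ys)]); 
        k=np.argmin(np.linalg.norm(AX+.028*ey-W.mean(0),axis=1)); q=W-AX[k]; Q=np.c_[q@ex,q@ey]*1e3
        if abs(Q).max()>60: continue
        d=np.linalg.svd(Q-Q.mean(0))[2][0]; d*=np.sign(d[1])
        tip=Q[np.argsort(-Q[:,1])[:4]].mean(0)
        print('unit',k+1,'n',s[i,4],'px',ce[i].round(),'mean',Q.mean(0).round(1),'tip',tip.round(1),'dir angle(+right)',round(-np.arctan2(d[0],d[1]),2),'from tip',round(-np.arctan2(tip[0],tip[1]),2))
E
python3 ang.py w0.npz; python3 ang.py w2.npz
python3 -c "
from h import *
c=np.load('w2.npz',allow_pickle=True)['c'].item()
ex=np.array([np.cos(PSI),np.sin(PSI)]);ey=np.array([-ex[1],ex[0]])
for (u,v),i in zip([(207,69),(382,64),(558,61),(712,66)],[3,2,1,0]):
  q=fw(c,60+u/2,120+v/2,.072)[:2]-AX[i]; x,y=q@ex*1e3,q@ey*1e3; print(i+1,x.round(1),y.round(1),'lever abs',-np.arctan2(y,-x).round(3),np.hypot(x,y).round(1))
"
```

```text
unit 4 n 24 px [ 77. 229.] mean [ 2.7 24.6] tip [ 2.9 31.5] dir angle(+right) -0.0 from tip -0.09
unit 3 n 42 px [138. 231.] mean [ 1.7 25.6] tip [ 1.2 31.7] dir angle(+right) 0.04 from tip -0.04
unit 2 n 47 px [209. 233.] mean [ 1.3 25.1] tip [ 0.8 31.8] dir angle(+right) 0.01 from tip -0.02
unit 4 n 43 px [172. 202.] mean [ 8.7 25.1] tip [ 9.4 31.2] dir angle(+right) -0.22 from tip -0.29
unit 2 n 25 px [327. 205.] mean [11.7 26.5] tip [13.  30.5] dir angle(+right) -0.45 from tip -0.4
4 -49.9 30.1 lever abs -0.543 58.3
3 -50.8 29.5 lever abs -0.526 58.7
2 -52.9 27.8 lever abs -0.484 59.7
1 -53.0 27.3 lever abs -0.476 59.6
```

>>> send_rows(moves=[[[-0.01, 0.025, -0.03, 0, 0, 0, 0.03], [-0.01, 0.025, -0.03, 0, 0, 0, 0.03], [-0.01, 0.025, -0.03, 0, 0, 0, 0.03], [0, 0.02, 0, 0, 0, 0, 0.03], [0, 0, 0, 0, 0, 0, 0.03]]])

```text
t: 12.25
position: [0.5617, -0.0907, 0.1123]
ee_rot: [-0.705, -0.029, 0.031, 0.708]
ft_force: [0.4, -0.3, 0.9]
opening: 0.03
```

```bash
python3 -c "
from h import *
rel()"
```

```text
t 12.25 p [ 0.5617 -0.0907  0.1123] F [ 0.4 -0.3  0.9] op 0.03
[[ 0.996 -0.003 -0.084]
 [ 0.084  0.003  0.996]
 [-0.003 -1.     0.003]] [-0.16  0.24 -0.19  1.14  0.   -0.25]
1 tcp rel to knob rest (tool x,z) mm 1.6 -224.4
2 tcp rel to knob rest (tool x,z) mm 1.5 -140.5
3 tcp rel to knob rest (tool x,z) mm 1.5 -56.7
4 tcp rel to knob rest (tool x,z) mm 1.4 27.1
z 0.11234146548963672 turn t 12.25 p [ 0.5617 -0.0907  0.1123] F [ 0.4 -0.3  0.9] op 0.03
[[ 0.996 -0.003 -0.084]
 [ 0.084  0.003  0.996]
 [-0.003 -1.     0.003]] [-0.16  0.24 -0.19  1.14  0.   -0.25]
tool shift [0. 0. 0.]
tool turn deg [-0.18 -0.28 -0.17]
```

>>> send_rows(moves=[[[0.003, 0.012, 0.002, -0.2, -0.2, -0.2, 0.03], [0, 0.018, 0.001, 0, 0, 0, 0.03], [0, 0.01, 0, 0, 0, 0, 0.03], [0, 0.001, 0, 0, 0, 0, 0.03], [0, 0, -0.008, 0, 0, 0, 0.03], [0, 0, -0.01, 0, 0, 0, 0.03], [0, 0, -0.01, 0, 0, 0, 0.03], [0, 0, -0.01, 0, 0, 0, 0.03], [0, 0, -0.01, 0, 0, 0, 0.03], [0.001, 0, -0.009, 0, 0, 0, 0.03], [0.001, 0, -0.005, 0, 0, 0, 0.03], [0, 0, 0, 0, 0, 0, 0.03]]])

```text
t: 13.75
position: [0.5749, -0.151, 0.0737]
ee_rot: [-0.705, -0.035, 0.029, 0.708]
ft_force: [0.4, 3.0, 0.1]
opening: 0.0301
```

```bash
python3 -c "
from h import *
rel()"
```

```text
t 13.75 p [ 0.5749 -0.151   0.0737] F [0.4 3.  0.1] op 0.0301
[[ 0.996  0.008 -0.09 ]
 [ 0.09   0.004  0.996]
 [ 0.008 -1.     0.004]] [-0.26  0.3  -0.2   1.06  0.01 -0.35]
1 tcp rel to knob rest (tool x,z) mm 9.3 -285.6
2 tcp rel to knob rest (tool x,z) mm 9.3 -201.8
3 tcp rel to knob rest (tool x,z) mm 9.2 -117.9
4 tcp rel to knob rest (tool x,z) mm 9.2 -34.1
z 0.07367238429487516 turn t 13.75 p [ 0.5749 -0.151   0.0737] F [0.4 3.  0.1] op 0.0301
[[ 0.996  0.008 -0.09 ]
 [ 0.09   0.004  0.996]
 [ 0.008 -1.     0.004]] [-0.26  0.3  -0.2   1.06  0.01 -0.35]
tool shift [0. 0. 0.]
tool turn deg [-0.21  0.05  0.47]
```

>>> send_rows(moves=[[[0, 0, -0.003, -0.2, 0, 0.4, 0.03], [0, 0, 0, 0, 0, 0, 0.03], [0, 0, 0.006, 0, 0, 0, 0.03], [0, -0.02, 0, 0, 0, 0, 0.03], [-0.003, -0.022, 0.002, 0, 0, 0, 0.03], [-0.004, 0, 0.035, 0, 0, 0, 0.03], [0, 0, 0.035, 0, 0, 0, 0.03], [0, 0, 0.035, 0, 0, 0, 0.03], [0, 0, 0.033, 0, 0, 0, 0.03], [0, 0, 0, 0, 0, 0, 0.03]]])

```text
t: 15.0
position: [0.5544, -0.0081, 0.1169]
ee_rot: [0.711, 0.032, -0.03, -0.702]
ft_force: [0.4, 0.4, -0.3]
opening: 0.0301
```

```bash
python3 -c "
from h import *
rel()"
```

```text
t 15.0 p [ 0.5544 -0.0081  0.1169] F [ 0.4  0.4 -0.3] op 0.0301
[[ 0.996  0.002 -0.088]
 [ 0.088 -0.012  0.996]
 [ 0.001 -1.    -0.013]] [-0.01  0.21 -0.22  1.14 -0.01 -0.1 ]
1 tcp rel to knob rest (tool x,z) mm 1.6 -141.4
2 tcp rel to knob rest (tool x,z) mm 1.6 -57.6
3 tcp rel to knob rest (tool x,z) mm 1.5 26.2
4 tcp rel to knob rest (tool x,z) mm 1.5 110.1
z 0.1169212475434738 turn t 15.0 p [ 0.5544 -0.0081  0.1169] F [ 0.4  0.4 -0.3] op 0.0301
[[ 0.996  0.002 -0.088]
 [ 0.088 -0.012  0.996]
 [ 0.001 -1.    -0.013]] [-0.01  0.21 -0.22  1.14 -0.01 -0.1 ]
tool shift [0. 0. 0.]
tool turn deg [ 0.72 -0.06  0.07]
```

Repeatable; next are unit 3, the transit, and a check.

>>> send_rows(moves=[[[0.003, 0.016, 0.002, 0.7, -0.1, 0, 0.03], [0, 0.018, 0.001, 0, 0, 0, 0.03], [0, 0.012, 0, 0, 0, 0, 0.03], [0, 0.001, 0, 0, 0, 0, 0.03], [0, 0, -0.008, 0, 0, 0, 0.03], [0, 0, -0.01, 0, 0, 0, 0.03], [0, 0, -0.01, 0, 0, 0, 0.03], [0, 0, -0.01, 0, 0, 0, 0.03], [0, 0, -0.01, 0, 0, 0, 0.03], [0, 0, -0.009, 0, 0, 0, 0.03], [0.001, 0, -0.008, 0, 0, 0, 0.03], [0, 0, 0, 0, 0, 0, 0.03]]])

```text
t: 16.5
position: [0.567, -0.074, 0.0675]
ee_rot: [-0.703, -0.033, 0.029, 0.71]
ft_force: [0.6, 4.3, -0.4]
opening: 0.0301
```

>>> send_rows(moves=[[[0, 0, -0.001, -0.2, 0, 0.4, 0.03], [0, 0, 0.006, 0, 0, 0, 0.03], [0, -0.02, 0, 0, 0, 0, 0.03], [-0.003, -0.022, 0.002, 0, 0, 0, 0.03], [-0.003, 0, 0.035, 0, 0, 0, 0.03], [0, 0, 0.035, 0, 0, 0, 0.03], [0, 0, 0.035, 0, 0, 0, 0.03], [0, 0, 0.033, 0, 0, 0, 0.03], [0, 0, 0, 0, 0, 0, 0.03]]])

```text
t: 17.62
position: [0.5481, 0.0704, 0.1124]
ee_rot: [0.708, 0.03, -0.03, -0.705]
ft_force: [0.4, -1.9, -0.3]
opening: 0.0297
```

```bash
python3 -c "
from h import *
rel()"
```

```text
t 17.625 p [0.5481 0.0704 0.1124] F [ 0.4 -1.9 -0.3] op 0.0297
[[ 0.996  0.002 -0.085]
 [ 0.085 -0.004  0.996]
 [ 0.001 -1.    -0.004]] [ 0.13  0.21 -0.23  1.13 -0.    0.04]
1 tcp rel to knob rest (tool x,z) mm 2.3 -62.7
2 tcp rel to knob rest (tool x,z) mm 2.3 21.1
3 tcp rel to knob rest (tool x,z) mm 2.2 104.9
4 tcp rel to knob rest (tool x,z) mm 2.2 188.8
z 0.11236002400028884 turn t 17.625 p [0.5481 0.0704 0.1124] F [ 0.4 -1.9 -0.3] op 0.0297
[[ 0.996  0.002 -0.085]
 [ 0.085 -0.004  0.996]
 [ 0.001 -1.    -0.004]] [ 0.13  0.21 -0.23  1.13 -0.    0.04]
tool shift [0. 0. 0.]
tool turn deg [ 0.24 -0.24  0.07]
```

>>> send_rows(moves=[[[0.002, 0.012, 0.005, 0.2, -0.2, 0, 0.03], [0, 0.016, 0.002, 0, 0, 0, 0.03], [0, 0.012, 0, 0, 0, 0, 0.03], [0, 0.001, 0, 0, 0, 0, 0.03], [0, 0, -0.008, 0, 0, 0, 0.03], [0, 0, -0.01, 0, 0, 0, 0.03], [0, 0, -0.01, 0, 0, 0, 0.03], [0, 0, -0.01, 0, 0, 0, 0.03], [0, 0, -0.01, 0, 0, 0, 0.03], [0, 0, -0.008, 0, 0, 0, 0.03], [0.001, 0, -0.004, 0, 0, 0, 0.03], [0, 0, 0, 0, 0, 0, 0.03]]])

```text
t: 19.12
position: [0.5545, 0.0153, 0.0684]
ee_rot: [-0.702, -0.03, 0.031, 0.711]
ft_force: [-0.2, 3.1, -2.0]
opening: 0.0302
```

>>> send_rows(moves=[[[0, 0, -0.001, -0.2, 0, 0.4, 0.03], [0, 0, 0.006, 0, 0, 0, 0.03], [0, -0.02, 0, 0, 0, 0, 0.03], [-0.003, -0.022, 0.002, 0, 0, 0, 0.03], [-0.003, 0, 0.035, 0, 0, 0, 0.03], [0, 0, 0.035, 0, 0, 0, 0.03], [0, 0, 0.035, 0, 0, 0, 0.03], [0, 0, 0.035, 0, 0, 0, 0.03], [0, 0, 0, 0, 0, 0, 0.03]]])

```text
t: 20.25
position: [0.5379, 0.1621, 0.1156]
ee_rot: [0.707, 0.029, -0.03, -0.706]
ft_force: [-0.4, 0.7, 0.1]
opening: 0.0298
```

```bash
python3 -c "
from h import *
rel()"
```

```text
t 20.25 p [0.5379 0.1621 0.1156] F [-0.4  0.7  0.1] op 0.0298
[[ 0.997 -0.002 -0.083]
 [ 0.083 -0.002  0.997]
 [-0.002 -1.    -0.002]] [ 0.29  0.23 -0.2   1.14 -0.    0.21]
1 tcp rel to knob rest (tool x,z) mm 0.3 29.5
2 tcp rel to knob rest (tool x,z) mm 0.3 113.4
3 tcp rel to knob rest (tool x,z) mm 0.2 197.2
4 tcp rel to knob rest (tool x,z) mm 0.2 281.0
z 0.11560482814449105 turn t 20.25 p [0.5379 0.1621 0.1156] F [-0.4  0.7  0.1] op 0.0298
[[ 0.997 -0.002 -0.083]
 [ 0.083 -0.002  0.997]
 [-0.002 -1.    -0.002]] [ 0.29  0.23 -0.2   1.14 -0.    0.21]
tool shift [0. 0. 0.]
tool turn deg [ 0.1  -0.31 -0.11]
```

>>> send_rows(moves=[[[0.003, 0.014, -0.001, 0.1, -0.3, -0.1, 0.03], [0, 0.018, 0, 0, 0, 0, 0.03], [0, 0.012, 0, 0, 0, 0, 0.03], [0, 0.001, 0, 0, 0, 0, 0.03], [0, 0, -0.008, 0, 0, 0, 0.03], [0, 0, -0.01, 0, 0, 0, 0.03], [0, 0, -0.01, 0, 0, 0, 0.03], [0, 0, -0.01, 0, 0, 0, 0.03], [0, 0, -0.01, 0, 0, 0, 0.03], [0, 0, -0.009, 0, 0, 0, 0.03], [0.001, 0, -0.006, 0, 0, 0, 0.03], [0, 0, 0, 0, 0, 0, 0.03]]])

```text
t: 21.75
position: [0.5488, 0.0956, 0.0702]
ee_rot: [-0.702, -0.032, 0.03, 0.711]
ft_force: [-0.5, 3.1, -1.0]
opening: 0.0297
```

>>> send_rows(moves=[[[0, 0, -0.001, -0.2, 0, 0.4, 0.03], [0, 0, 0.006, 0, 0, 0, 0.03], [0, -0.022, 0, 0, 0, 0, 0.03], [0, -0.04, 0, 0, 0, 0, 0.03], [0.01, -0.045, -0.033, 0, 0, 0, 0.03], [0.012, -0.035, -0.033, 0, 0, 0, 0.03], [0.01, 0, -0.03, 0, 0, 0, 0.03], [0, 0, 0, 0, 0, 0, 0.03]]])

```text
t: 22.75
position: [0.5904, 0.0031, 0.2178]
ee_rot: [0.707, 0.031, -0.033, -0.706]
ft_force: [0.2, 0.7, -0.5]
opening: 0.0302
```

```bash
python3 -c "
from h import *
rel()
p,d,c=cap('wrist'); np.savez('w3.npz',p=p,d=d,c=c); cv2.imwrite('pics/w3.png',cv2.resize(p[120:280,60:460],(800,320),interpolation=cv2.INTER_CUBIC))"; python3 ang.py w3.npz
```

```text
t 22.75 p [0.5904 0.0031 0.2178] F [ 0.2  0.7 -0.5] op 0.0302
[[ 0.996 -0.003 -0.09 ]
 [ 0.09  -0.002  0.996]
 [-0.003 -1.    -0.001]] [ 0.01  0.25  0.06  1.38 -0.   -0.08]
1 tcp rel to knob rest (tool x,z) mm 38.4 -133.5
2 tcp rel to knob rest (tool x,z) mm 38.4 -49.7
3 tcp rel to knob rest (tool x,z) mm 38.3 34.2
4 tcp rel to knob rest (tool x,z) mm 38.3 118.0
z 0.21778516914719467 turn t 22.75 p [0.5904 0.0031 0.2178] F [ 0.2  0.7 -0.5] op 0.0302
[[ 0.996 -0.003 -0.09 ]
 [ 0.09  -0.002  0.996]
 [-0.003 -1.    -0.001]] [ 0.01  0.25  0.06  1.38 -0.   -0.08]
tool shift [0. 0. 0.]
tool turn deg [ 0.07  0.04 -0.17]
unit 1 n 26 px [399. 186.] mean [-9.5 25.9] tip [-10.8  29.8] dir angle(+right) 0.42 from tip 0.35
unit 2 n 22 px [329. 186.] mean [-8.1 25.3] tip [-9.2 29.6] dir angle(+right) 0.31 from tip 0.3
unit 4 n 45 px [176. 191.] mean [-2.6 25. ] tip [-3.5 31.3] dir angle(+right) 0.2 from tip 0.11
```

View pics/w3.png

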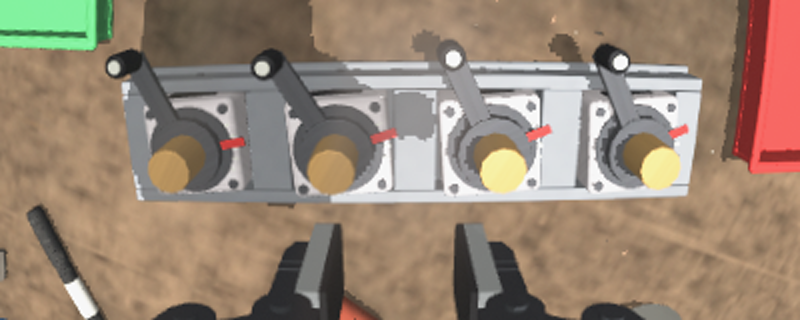

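All four pointers have now turned to the right (tips up, towards the robot). I'll quantify all of them with a lower red threshold.

```bash
sed -i 's/(r>110)&(r>2.2\*g)&(r>2.2\*b)/(r>90)\&(r>1.6*g)\&(r>1.6*b)\&(abs(g-b)<45)/' ang.py; for f in w2 w3; do echo $f; python3 ang.py $f.npz; done
python3 -c "
from h import *
ex=np.array([np.cos(PSI),np.sin(PSI)]);ey=np.array([-ex[1],ex[0]])
for f,P in(('w2',[(207,69),(382,64),(558,61),(712,66)]),('w3',[(113,68),(262,69),(453,59),(620,62)])):
 c=np.load(f+'.npz',allow_pickle=True)['c'].item()
 for (u,v),i in zip(P,[3,2,1,0]):
  q=fw(c,60+u/2,120+v/2,.072)[:2]-AX[i]; x,y=q@ex*1e3,q@ey*1e3; print(f,i+1,x.round(1),y.round(1),'lever abs',-np.arctan2(y,-x).round(3),np.hypot(x,y).round(1))
"
```

```text
w2
unit 4 n 62 px [172. 202.] mean [ 8.8 25.1] tip [10. 32.] dir angle(+right) -0.23 from tip -0.3
unit 3 n 58 px [249. 203.] mean [ 9.2 26. ] tip [ 9.9 32.1] dir angle(+right) -0.27 from tip -0.3
unit 2 n 42 px [326. 205.] mean [11.8 26.1] tip [13.9 31.1] dir angle(+right) -0.48 from tip -0.42
w3
unit 2 n 55 px [329. 186.] mean [-8.4 24.8] tip [-9.8 30.9] dir angle(+right) 0.38 from tip 0.31
unit 1 n 38 px [399. 185.] mean [-9.7 26.2] tip [-10.8  31.2] dir angle(+right) 0.35 from tip 0.33
unit 3 n 54 px [251. 188.] mean [-6.7 24.8] tip [-8.  30.8] dir angle(+right) 0.35 from tip 0.25
unit 4 n 55 px [175. 191.] mean [-2.5 24.8] tip [-3.5 31.6] dir angle(+right) 0.17 from tip 0.11
w2 4 -49.9 30.1 lever abs -0.543 58.3
w2 3 -50.8 29.5 lever abs -0.526 58.7
w2 2 -52.9 27.8 lever abs -0.484 59.7
w2 1 -53.0 27.3 lever abs -0.476 59.6
w3 4 -51.3 -27.5 lever abs 0.492 58.2
w3 3 -48.5 -31.8 lever abs 0.58 58.0
w3 2 -52.7 -25.1 lever abs 0.445 58.4
w3 1 -53.0 -26.2 lever abs 0.459 59.2
```

Lever swing minus pointer swing gives a play of about 0.6 rad for unit 4 and 0.5 for unit 3 (both worn), and about 0.1–0.2 for unit 2 (sound). Unit 1 also looks sound. Unit 4's right turn is small at 0.11–0.17 rad, so I'll push it further right before the last left pass.

>>> send_rows(moves=[[[-0.008, 0.02, -0.036, 0, 0, 0, 0.03], [-0.01, 0.025, -0.036, 0, 0, 0, 0.03], [-0.01, 0.025, -0.036, 0, 0, 0, 0.03], [0, 0.025, -0.036, 0, 0, 0, 0.03], [0, 0, 0, 0, 0, 0, 0.03]]])

```text
t: 23.42
position: [0.5731, -0.1404, 0.12]
ee_rot: [0.707, 0.033, -0.036, -0.706]
ft_force: [-0.4, 0.4, 0.1]
opening: 0.0298
```

```bash
python3 -c "
from h import *
rel()"
```

```text
t 23.425 p [ 0.5731 -0.1404  0.12  ] F [-0.4  0.4  0.1] op 0.0298
[[ 0.995 -0.005 -0.098]
 [ 0.098 -0.002  0.995]
 [-0.005 -1.    -0.002]] [-0.24  0.28 -0.13  1.17 -0.   -0.34]
1 tcp rel to knob rest (tool x,z) mm 8.5 -274.9
2 tcp rel to knob rest (tool x,z) mm 8.5 -191.1
3 tcp rel to knob rest (tool x,z) mm 8.4 -107.3
4 tcp rel to knob rest (tool x,z) mm 8.4 -23.4
z 0.1200157088407622 turn t 23.425 p [ 0.5731 -0.1404  0.12  ] F [-0.4  0.4  0.1] op 0.0298
[[ 0.995 -0.005 -0.098]
 [ 0.098 -0.002  0.995]
 [-0.005 -1.    -0.002]] [-0.24  0.28 -0.13  1.17 -0.   -0.34]
tool shift [0. 0. 0.]
tool turn deg [ 0.09  0.5  -0.27]
```

>>> send_rows(moves=[[[0.001, 0.016, -0.003, 0, 0.5, 0, 0.03], [0, 0.018, 0, 0, 0, 0, 0.03], [0, 0.014, 0, 0, 0, 0, 0.03], [0, 0.001, 0, 0, 0, 0, 0.03], [0, 0, -0.006, 0, 0, 0, 0.03], [0.001, 0, -0.006, 0, 0, 0, 0.03], [0.001, 0, -0.005, 0, 0, 0, 0.03], [0, 0, 0, 0, 0, 0, 0.03]]])

```text
t: 24.42
position: [0.5794, -0.1556, 0.0706]
ee_rot: [-0.706, -0.033, 0.034, 0.707]
ft_force: [0.1, 2.4, -1.2]
opening: 0.03
```

>>> send_rows(moves=[[[0, 0, 0, 0, 0, 0, 0.03], [0, 0, 0.006, 0, 0, 0, 0.03], [0, -0.022, 0, 0, 0, 0, 0.03], [0, -0.03, 0, 0, 0, 0, 0.03], [-0.002, 0, 0.043, 0, 0, 0, 0.03], [-0.002, 0, 0.043, 0, 0, 0, 0.03], [0, 0, 0.043, 0, 0, 0, 0.03], [0, 0, 0.043, 0, 0, 0, 0.03], [0, 0, 0.043, 0, 0, 0, 0.03], [0, 0, 0.043, 0, 0, 0, 0.03], [0, 0, 0, 0, 0, 0, 0.03]]])

```text
t: 25.8
position: [0.5526, 0.1118, 0.1263]
ee_rot: [0.71, 0.034, -0.029, -0.702]
ft_force: [0.6, -0.2, 0.8]
opening: 0.03
```

```bash
python3 -c "
from h import *
rel()"
```

```text
t 25.8 p [0.5526 0.1118 0.1263] F [ 0.6 -0.2  0.8] op 0.03
[[ 0.996  0.008 -0.09 ]
 [ 0.09  -0.011  0.996]
 [ 0.007 -1.    -0.012]] [ 0.21  0.22 -0.19  1.16 -0.01  0.12]
1 tcp rel to knob rest (tool x,z) mm 10.5 -21.9
2 tcp rel to knob rest (tool x,z) mm 10.4 61.9
3 tcp rel to knob rest (tool x,z) mm 10.4 145.8
4 tcp rel to knob rest (tool x,z) mm 10.3 229.6
z 0.12634023930327304 turn t 25.8 p [0.5526 0.1118 0.1263] F [ 0.6 -0.2  0.8] op 0.03
[[ 0.996  0.008 -0.09 ]
 [ 0.09  -0.011  0.996]
 [ 0.007 -1.    -0.012]] [ 0.21  0.22 -0.19  1.16 -0.01  0.12]
tool shift [0. 0. 0.]
tool turn deg [0.67 0.06 0.4 ]
```

>>> send_rows(moves=[[[-0.005, 0.02, -0.002, 0.6, 0, 0.4, 0.03], [-0.001, 0.018, -0.002, 0, 0, 0, 0.03], [0, 0.014, 0, 0, 0, 0, 0.03], [0, 0.001, 0, 0, 0, 0, 0.03], [0, 0, 0.008, 0, 0, 0, 0.03], [0, 0, 0.01, 0, 0, 0, 0.03], [0, 0, 0.01, 0, 0, 0, 0.03], [0, 0, 0.01, 0, 0, 0, 0.03], [0, 0, 0.01, 0, 0, 0, 0.03], [0, 0, 0.009, 0, 0, 0, 0.03], [0.001, 0, 0.004, 0, 0, 0, 0.03], [0, 0, 0, 0, 0, 0, 0.03]]])

```text
t: 27.3
position: [0.5438, 0.1664, 0.075]
ee_rot: [0.712, 0.033, -0.029, -0.701]
ft_force: [0.5, -2.4, -1.6]
opening: 0.03
```

```bash
python3 -c "
from h import *
rel()"
```

```text
t 27.3 p [0.5438 0.1664 0.075 ] F [ 0.5 -2.4 -1.6] op 0.03
[[ 0.996  0.007 -0.088]
 [ 0.088 -0.016  0.996]
 [ 0.005 -1.    -0.016]] [ 0.31  0.26 -0.26  1.06 -0.02  0.22]
1 tcp rel to knob rest (tool x,z) mm 6.5 33.3
2 tcp rel to knob rest (tool x,z) mm 6.5 117.1
3 tcp rel to knob rest (tool x,z) mm 6.4 200.9
4 tcp rel to knob rest (tool x,z) mm 6.4 284.8
z 0.0749631935689922 turn t 27.3 p [0.5438 0.1664 0.075 ] F [ 0.5 -2.4 -1.6] op 0.03
[[ 0.996  0.007 -0.088]
 [ 0.088 -0.016  0.996]
 [ 0.005 -1.    -0.016]] [ 0.31  0.26 -0.26  1.06 -0.02  0.22]
tool shift [0. 0. 0.]
tool turn deg [ 0.93 -0.03  0.3 ]
```

>>> send_rows(moves=[[[0, 0.003, 0.005, 0.9, 0, 0.3, 0.03], [0, 0, 0, 0, 0, 0, 0.03], [0, 0, -0.006, 0, 0, 0, 0.03], [0, -0.022, 0, 0, 0, 0, 0.03], [0, -0.022, 0, 0, 0, 0, 0.03], [-0.002, 0, -0.035, 0, 0, 0, 0.03], [-0.002, 0, -0.035, 0, 0, 0, 0.03], [0, 0, -0.035, 0, 0, 0, 0.03], [0, 0, -0.035, 0, 0, 0, 0.03], [0, 0, 0, 0, 0, 0, 0.03]]])

```text
t: 28.55
position: [0.5523, 0.0247, 0.1161]
ee_rot: [-0.702, -0.032, 0.032, 0.711]
ft_force: [-0.4, 0.5, -0.3]
opening: 0.03
```

```bash
python3 -c "
from h import *
rel()"
```

```text
t 28.55 p [0.5523 0.0247 0.1161] F [-0.4  0.5 -0.3] op 0.03
[[ 0.996 -0.001 -0.091]
 [ 0.091  0.014  0.996]
 [ 0.    -1.     0.014]] [ 0.04  0.21 -0.23  1.14  0.01 -0.05]
1 tcp rel to knob rest (tool x,z) mm 2.4 -108.6
2 tcp rel to knob rest (tool x,z) mm 2.4 -24.8
3 tcp rel to knob rest (tool x,z) mm 2.3 59.0
4 tcp rel to knob rest (tool x,z) mm 2.3 142.9
z 0.11611554069226845 turn t 28.55 p [0.5523 0.0247 0.1161] F [-0.4  0.5 -0.3] op 0.03
[[ 0.996 -0.001 -0.091]
 [ 0.091  0.014  0.996]
 [ 0.    -1.     0.014]] [ 0.04  0.21 -0.23  1.14  0.01 -0.05]
tool shift [0. 0. 0.]
tool turn deg [-0.78  0.12  0.01]
```

>>> send_rows(moves=[[[0.001, 0.014, 0, -0.8, 0, 0, 0.03], [0, 0.018, 0, 0, 0, 0, 0.03], [0, 0.013, 0, 0, 0, 0, 0.03], [0, 0.001, 0, 0, 0, 0, 0.03], [0, 0, 0.008, 0, 0, 0, 0.03], [0, 0, 0.01, 0, 0, 0, 0.03], [0, 0, 0.01, 0, 0, 0, 0.03], [0, 0, 0.01, 0, 0, 0, 0.03], [0, 0, 0.01, 0, 0, 0, 0.03], [0, 0, 0.009, 0, 0, 0, 0.03], [0.001, 0, 0.008, 0, 0, 0, 0.03], [0, 0, 0, 0, 0, 0, 0.03]]])

```text
t: 30.05
position: [0.5477, 0.0923, 0.068]
ee_rot: [0.712, 0.033, -0.032, -0.701]
ft_force: [0.7, -3.0, -2.2]
opening: 0.0301
```

>>> send_rows(moves=[[[0, 0, 0, 0.3, 0, 0, 0.03], [0, 0, -0.006, 0, 0, 0, 0.03], [0, -0.022, 0, 0, 0, 0, 0.03], [0, -0.022, 0, 0, 0, 0, 0.03], [-0.002, 0, -0.036, 0, 0, 0, 0.03], [-0.002, 0, -0.036, 0, 0, 0, 0.03], [0, 0, -0.036, 0, 0, 0, 0.03], [0, 0, -0.036, 0, 0, 0, 0.03], [0, 0, 0, 0, 0, 0, 0.03]]])

```text
t: 31.18
position: [0.5587, -0.0585, 0.1174]
ee_rot: [0.706, 0.036, -0.031, -0.706]
ft_force: [-0.4, 0.8, -0.1]
opening: 0.03
```

```bash
python3 -c "
from h import *
rel()"
```

```text
t 31.175 p [ 0.5587 -0.0585  0.1174] F [-0.4  0.8 -0.1] op 0.03
[[ 0.996  0.007 -0.094]
 [ 0.094  0.     0.996]
 [ 0.007 -1.    -0.001]] [-0.1   0.22 -0.21  1.14  0.   -0.2 ]
1 tcp rel to knob rest (tool x,z) mm 1.4 -192.0
2 tcp rel to knob rest (tool x,z) mm 1.4 -108.2
3 tcp rel to knob rest (tool x,z) mm 1.3 -24.4
4 tcp rel to knob rest (tool x,z) mm 1.3 59.5
z 0.117378041921025 turn t 31.175 p [ 0.5587 -0.0585  0.1174] F [-0.4  0.8 -0.1] op 0.03
[[ 0.996  0.007 -0.094]
 [ 0.094  0.     0.996]
 [ 0.007 -1.    -0.001]] [-0.1   0.22 -0.21  1.14  0.   -0.2 ]
tool shift [0. 0. 0.]
tool turn deg [0.04 0.32 0.39]
```

>>> send_rows(moves=[[[0.004, 0.014, -0.007, 0, 0.3, 0.4, 0.03], [0, 0.018, -0.001, 0, 0, 0, 0.03], [0, 0.013, 0, 0, 0, 0, 0.03], [0, 0.001, 0, 0, 0, 0, 0.03], [0, 0, 0.008, 0, 0, 0, 0.03], [0, 0, 0.01, 0, 0, 0, 0.03], [0, 0, 0.01, 0, 0, 0, 0.03], [-0.001, 0, 0.01, 0, 0, 0, 0.03], [0, 0, 0.01, 0, 0, 0, 0.03], [0, 0, 0.01, 0, 0, 0, 0.03], [0, 0, 0.007, 0, 0, 0, 0.03], [0, 0, 0, 0, 0, 0, 0.03]]])

```text
t: 32.67
position: [0.5585, 0.0027, 0.0704]
ee_rot: [0.709, 0.034, -0.031, -0.704]
ft_force: [0.2, -2.1, -1.8]
opening: 0.0301
```

>>> send_rows(moves=[[[0, 0, 0, 0.3, 0, 0, 0.03], [0, 0, -0.006, 0, 0, 0, 0.03], [0, -0.022, 0, 0, 0, 0, 0.03], [0, -0.022, 0, 0, 0, 0, 0.03], [-0.002, 0, -0.037, 0, 0, 0, 0.03], [-0.002, 0, -0.037, 0, 0, 0, 0.03], [0, 0, -0.037, 0, 0, 0, 0.03], [0, 0, -0.037, 0, 0, 0, 0.03], [0, 0, 0, 0, 0, 0, 0.03]]])

```text
t: 33.8
position: [0.5681, -0.1539, 0.116]
ee_rot: [-0.704, -0.034, 0.031, 0.709]
ft_force: [-0.0, -0.1, 0.8]
opening: 0.0301
```

```bash
python3 -c "
from h import *
rel()"
```

```text
t 33.8 p [ 0.5681 -0.1539  0.116 ] F [-0.  -0.1  0.8] op 0.0301
[[ 0.996  0.004 -0.093]
 [ 0.093  0.008  0.996]
 [ 0.005 -1.     0.008]] [-0.27  0.27 -0.14  1.15  0.01 -0.36]
1 tcp rel to knob rest (tool x,z) mm 2.3 -287.9
2 tcp rel to knob rest (tool x,z) mm 2.3 -204.1
3 tcp rel to knob rest (tool x,z) mm 2.2 -120.2
4 tcp rel to knob rest (tool x,z) mm 2.2 -36.4
z 0.11595374275657724 turn t 33.8 p [ 0.5681 -0.1539  0.116 ] F [-0.  -0.1  0.8] op 0.0301
[[ 0.996  0.004 -0.093]
 [ 0.093  0.008  0.996]
 [ 0.005 -1.     0.008]] [-0.27  0.27 -0.14  1.15  0.01 -0.36]
tool shift [0. 0. 0.]
tool turn deg [-0.44  0.22  0.27]
```

>>> send_rows(moves=[[[0.004, 0.014, 0.005, -0.4, 0.2, 0.3, 0.03], [0, 0.018, 0, 0, 0, 0, 0.03], [0, 0.012, 0, 0, 0, 0, 0.03], [0, 0.001, 0, 0, 0, 0, 0.03], [0, 0, 0.008, 0, 0, 0, 0.03], [0, 0, 0.01, 0, 0, 0, 0.03], [0, 0, 0.01, 0, 0, 0, 0.03], [-0.001, 0, 0.01, 0, 0, 0, 0.03], [0, 0, 0.01, 0, 0, 0, 0.03], [0, 0, 0.01, 0, 0, 0, 0.03], [0, 0, 0.009, 0, 0, 0, 0.03], [0, 0, 0, 0, 0, 0, 0.03]]])

```text
t: 35.3
position: [0.5671, -0.0754, 0.0703]
ee_rot: [0.709, 0.034, -0.031, -0.704]
ft_force: [0.2, -2.3, -0.4]
opening: 0.0299
```

>>> send_rows(moves=[[[0, 0, 0, 0.3, 0, 0, 0.03], [0, 0, -0.006, 0, 0, 0, 0.03], [0, -0.022, 0, 0, 0, 0, 0.03], [0, -0.04, 0, 0, 0, 0, 0.03], [0.01, -0.045, 0.035, 0, 0, 0, 0.03], [0.012, -0.035, 0.035, 0, 0, 0, 0.03], [0.01, 0, 0.035, 0, 0, 0, 0.03], [0, 0, 0, 0, 0, 0, 0.03]]])

```text
t: 36.3
position: [0.5881, 0.0285, 0.2162]
ee_rot: [-0.703, -0.031, 0.031, 0.71]
ft_force: [-0.1, -0.5, -1.1]
opening: 0.0296
```

```bash
python3 -c "
from h import *
rel()
p,d,c=cap('wrist'); np.savez('w4.npz',p=p,d=d,c=c); cv2.imwrite('pics/w4.png',cv2.resize(p[120:280,60:460],(800,320),interpolation=cv2.INTER_CUBIC))"; python3 ang.py w4.npz
```

```text
t 36.3 p [0.5881 0.0285 0.2162] F [-0.1 -0.5 -1.1] op 0.0296
[[ 0.996 -0.    -0.088]
 [ 0.088  0.009  0.996]
 [ 0.    -1.     0.009]] [ 0.04  0.25  0.05  1.37  0.01 -0.04]
1 tcp rel to knob rest (tool x,z) mm 38.5 -108.0
2 tcp rel to knob rest (tool x,z) mm 38.4 -24.2
3 tcp rel to knob rest (tool x,z) mm 38.4 59.7
4 tcp rel to knob rest (tool x,z) mm 38.3 143.5
z 0.21616764827103724 turn t 36.3 p [0.5881 0.0285 0.2162] F [-0.1 -0.5 -1.1] op 0.0296
[[ 0.996 -0.    -0.088]
 [ 0.088  0.009  0.996]
 [ 0.    -1.     0.009]] [ 0.04  0.25  0.05  1.37  0.01 -0.04]
tool shift [0. 0. 0.]
tool turn deg [-0.53 -0.05  0.03]
unit 3 n 56 px [227. 200.] mean [ 6.7 26.2] tip [ 6.9 32.5] dir angle(+right) -0.18 from tip -0.21
unit 4 n 51 px [153. 201.] mean [ 8.2 25.4] tip [ 9.  32.1] dir angle(+right) -0.22 from tip -0.27
unit 1 n 17 px [379. 201.] mean [10.2 29.6] tip [10.8 31.7] dir angle(+right) -0.59 from tip -0.33
unit 2 n 47 px [304. 205.] mean [13.3 25.2] tip [15.6 30.4] dir angle(+right) -0.49 from tip -0.47
```

View pics/w4.png

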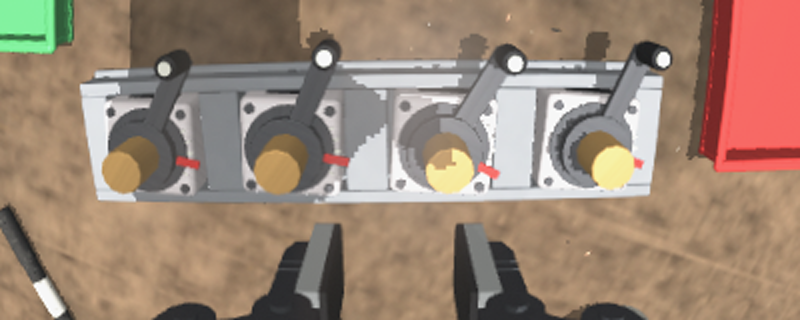

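Confirmed left. Pointers: unit 1 about -0.33, unit 2 -0.48, unit 3 -0.2, unit 4 -0.25. I'll get the knob and boss positions for the verdict and the lifts.

```bash
python3 -c "
from h import *
ex=np.array([np.cos(PSI),np.sin(PSI)]);ey=np.array([-ex[1],ex[0]])
c=np.load('w4.npz',allow_pickle=True)['c'].item()
for (u,v),i in zip([(165,69),(323,59),(515,64),(662,59)],[3,2,1,0]):
  q=fw(c,60+u/2,120+v/2,.072)[:2]-AX[i]; x,y=q@ex*1e3,q@ey*1e3; print(i+1,x.round(1),y.round(1),'lever abs',-np.arctan2(y,-x).round(3))
for (u,v),i in zip([(121,173),(280,171),(450,171),(612,168)],[3,2,1,0]):
  print(i+1,'boss',fw(c,60+u/2,120+v/2,.078).round(4),AX[i])
go(.600,.139,.068)
"
```

```text
4 -50.0 30.3 lever abs -0.544
3 -52.8 25.2 lever abs -0.445
2 -50.4 31.3 lever abs -0.556
1 -54.7 23.7 lever abs -0.409
4 boss [ 0.6245 -0.1111  0.078 ] [ 0.6225 -0.1125]
3 boss [ 0.6152 -0.0261  0.078 ] [ 0.615 -0.029]
2 boss [0.6081 0.0556 0.078 ] [0.6075 0.0545]
1 boss [0.6002 0.1375 0.078 ] [0.6   0.138]
t 36.35 p [0.588  0.0274 0.2164] F [-0.6  0.4  0.9] op 0.0302
[[ 0.996 -0.    -0.087]
 [ 0.087  0.009  0.996]
 [ 0.001 -1.     0.009]] [ 0.04  0.25  0.05  1.37  0.01 -0.04]
tool shift [0.0215 0.1493 0.1088]
tool turn deg [-0.49 -0.12  0.04]
```

Lever minus pointer offset, left side: unit 1 ≈0.08, unit 2 ≈0.08 (sound); unit 3 ≈0.24, unit 4 ≈0.29 (worn). So units 1 and 2 go to green (right), 3 and 4 to red (left). First, unit 1.

>>> send_rows(moves=[[[0.007, 0.02, 0.036, -0.5, 0, 0, 0.05], [0.007, 0.03, 0.036, 0, 0, 0, 0.05], [0.006, 0.03, 0.036, 0, 0, 0, 0.05], [0, 0.008, 0, 0, 0, 0, 0.05], [0, 0, 0, 0, 0, 0, 0.05]]], grip_force=50)

```text
t: 36.98
position: [0.5982, 0.1335, 0.1252]
ee_rot: [0.707, 0.027, -0.029, -0.706]
ft_force: [0.5, 0.1, 0.1]
opening: 0.0501
```

```bash
python3 -c "
from h import *
go(.600,.138,.069)"
```

```text
t 36.975 p [0.5982 0.1335 0.1252] F [0.5 0.1 0.1] op 0.0501
[[ 0.997 -0.002 -0.08 ]
 [ 0.08  -0.001  0.997]
 [-0.002 -1.    -0.   ]] [ 0.22  0.32 -0.06  1.19 -0.    0.14]
tool shift [0.0023 0.0562 0.0044]
tool turn deg [ 0.03 -0.53 -0.14]
```

>>> send_rows(moves=[[[0.002, 0.018, 0.004, 0, -0.5, 0, 0.05], [0, 0.018, 0, 0, 0, 0, 0.05], [0, 0.014, 0, 0, 0, 0, 0.05], [0, 0.004, 0, 0, 0, 0, 0.05], [0, 0, 0, 0, 0, 0, 0.015], [0, 0, 0, 0, 0, 0, 0.015], [0, 0, 0, 0, 0, 0, 0.015], [0, 0, 0, 0, 0, 0, 0.015]]], grip_force=50)

```text
t: 37.98
position: [0.6013, 0.136, 0.071]
ee_rot: [-0.705, -0.031, 0.03, 0.708]
ft_force: [0.5, 1.2, -4.0]
opening: 0.0226
```

```bash
python3 -c "
from h import *
go(.600,.138,.069)"
```

```text
t 37.975 p [0.6013 0.136  0.071 ] F [ 0.5  1.2 -4. ] op 0.0226
[[ 0.996  0.001 -0.086]
 [ 0.086  0.004  0.996]
 [ 0.001 -1.     0.004]] [ 0.22  0.35 -0.15  1.08  0.    0.13]
tool shift [-0.0011  0.002   0.0021]
tool turn deg [-0.25 -0.19  0.07]
```

>>> send_rows(moves=[[[0, -0.01, 0, 0, 0, 0, 0.015], [0, -0.02, 0, 0, 0, 0, 0.015], [0, -0.03, 0, 0, 0, 0, 0.015], [0, -0.035, 0, 0, 0, 0, 0.015], [0, -0.03, 0, 0, 0, 0, 0.015], [0, 0, 0, 0, 0, 0, 0.015]]])

```text
t: 38.72
position: [0.6006, 0.1336, 0.2013]
ee_rot: [-0.706, -0.03, 0.03, 0.707]
ft_force: [0.0, -0.6, -4.7]
opening: 0.0223
```

```bash
python3 - <<'E'
from h import *
p,d,c=cap('top'); np.savez('t1.npz',p=p,d=d,c=c); cv2.imwrite('pics/t1.png',cv2.resize(p,(800,600),interpolation=cv2.INTER_CUBIC))
def tray(n):
    h=cv2.cvtColor(p,cv2.COLOR_BGR2HSV); H=h[...,0].astype(int)
    m=((((H>50)&(H<75)) if n=='green' else ((H<4)|(H>176)))&(h[...,1]>180)&(h[...,2]>90)).astype(np.uint8)
    k,l,s,ce=cv2.connectedComponentsWithStats(m); i=1+np.argmax(s[1:,4]); ct=cv2.findContours((l==i).astype(np.uint8),0,2)[0][0]
    r=cv2.minAreaRect(ct); b=cv2.boxPoints(r); q=np.array([world(c,d,u,v,.03)[:2] for u,v in b]); print(n,s[i,4],q.round(3).tolist(),'c',q.mean(0).round(4),[np.linalg.norm(q[j]-q[j-1]).round(3) for j in(1,2)])
for n in('green','red'): tray(n)
st()
E
```

```text
green 2513 [[0.402, -0.175], [0.567, -0.18], [0.569, -0.438], [0.404, -0.424]] c [ 0.4856 -0.3041] [np.float64(0.166), np.float64(0.258)]
red 2952 [[0.592, 0.493], [0.6, 0.348], [0.425, 0.328], [0.418, 0.467]] c [0.509  0.4088] [np.float64(0.144), np.float64(0.176)]
t 38.775 p [0.6    0.1335 0.1995] F [ 0.2  0.4 -4.6] op 0.022
[[ 0.996 -0.003 -0.084]
 [ 0.084  0.     0.996]
 [-0.003 -1.     0.   ]] [0.22 0.3  0.08 1.35 0.   0.13]
```

View pics/t1.png

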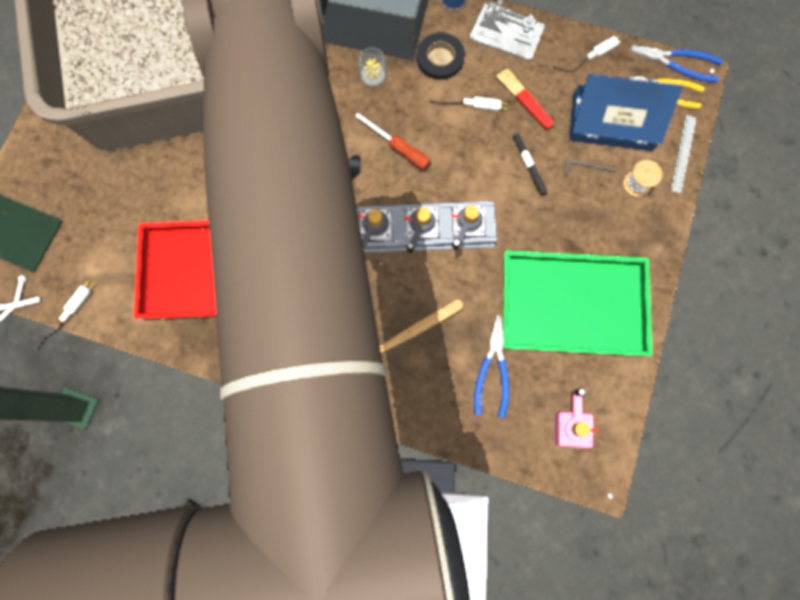

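The green tray has already been knocked: corners now at (505,252), (650,258), (652,354), (504,348), with its centre near (0.486,-0.303) and yaw about 0.5°. The red tray's visible left edge (136,223)–(136,319) is unchanged. I'll carry unit 1 to the green tray's right spot (0.505,-0.355).

>>> send_rows(moves=[[[-0.007, 0, -0.024, 0, 0, 0, 0.015], [-0.013, 0, -0.045, 0, 0, 0, 0.015], [-0.013, 0, -0.045, 0, 0, 0, 0.015], [-0.013, 0, -0.045, 0, 0, 0, 0.015], [-0.013, 0, -0.045, 0, 0, 0, 0.015], [-0.013, 0, -0.045, 0, 0, 0, 0.015], [-0.013, 0, -0.045, 0, 0, 0, 0.015], [-0.013, 0, -0.045, 0, 0, 0, 0.015], [-0.013, 0, -0.045, 0, 0, 0, 0.015], [-0.013, 0, -0.045, 0, 0, 0, 0.015], [-0.006, 0, -0.025, 0, 4, 0, 0.015], [0, 0, 0, 0, 0, 0, 0.015]]], grip_force=60)

```text
t: 40.28
position: [0.496, -0.3425, 0.1753]
ee_rot: [-0.704, 0.008, 0.017, 0.709]
ft_force: [0.1, -0.7, -4.4]
opening: 0.022
```

```bash
python3 -c "
from h import *
go(.505,-.355,.071,np.deg2rad(.5))"
```

```text
t 40.275 p [ 0.496  -0.3425  0.1753] F [ 0.1 -0.7 -4.4] op 0.022
[[ 0.999 -0.035 -0.014]
 [ 0.014  0.007  1.   ]
 [-0.035 -0.999  0.007]] [-0.6   0.31  0.03  1.33 -0.01 -0.61]
tool shift [ 0.0125  0.1038 -0.0133]
tool turn deg [-0.41  0.29 -2.02]
```

>>> send_rows(moves=[[[0.006, 0.01, -0.007, -0.4, 0.3, -2, 0.015], [0.006, 0.02, -0.006, 0, 0, 0, 0.015], [0, 0.03, 0, 0, 0, 0, 0.015], [0, 0.025, 0, 0, 0, 0, 0.015], [0, 0.006, 0, 0, 0, 0, 0.015], [0, 0, 0, 0, 0, 0, 0.015]]])

```text
t: 41.02
position: [0.505, -0.3494, 0.0744]
ee_rot: [-0.704, -0.002, 0.008, 0.71]
ft_force: [0.2, -0.6, -3.9]
opening: 0.0216
```

```bash
python3 -c "
from h import *
go(.505,-.355,.071,np.deg2rad(.5))"
```

```text
t 41.025 p [ 0.505  -0.3494  0.0744] F [ 0.2 -0.6 -3.9] op 0.0216
[[ 1.    -0.009 -0.014]
 [ 0.014  0.008  1.   ]
 [-0.008 -1.     0.008]] [-0.61  0.35 -0.13  1.1   0.   -0.62]
tool shift [-0.      0.0034 -0.0056]
tool turn deg [-0.46  0.32 -0.49]
```

>>> send_rows(moves=[[[0, 0, -0.004, -0.4, 0.3, -0.5, 0.015], [0, 0.003, 0, 0, 0, 0, 0.015], [0, 0.002, 0, 0, 0, 0, 0.015], [0, 0, 0, 0, 0, 0, 0.015]]])

```text
t: 41.52
position: [0.5064, -0.3543, 0.072]
ee_rot: [0.708, 0.005, -0.002, -0.706]
ft_force: [0.5, -0.4, -3.8]
opening: 0.022
```

```bash
python3 -c "
from h import *
go(.505,-.355,.070,np.deg2rad(.5))"
```

```text
t 41.525 p [ 0.5064 -0.3543  0.072 ] F [ 0.5 -0.4 -3.8] op 0.022
[[ 1.     0.005 -0.009]
 [ 0.009 -0.002  1.   ]
 [ 0.005 -1.    -0.002]] [-0.61  0.35 -0.14  1.08  0.   -0.62]
tool shift [-0.0014  0.002  -0.0006]
tool turn deg [0.12 0.03 0.26]
```

>>> send_rows(moves=[[[0, 0.003, 0, 0, 0, 0, 0.015], [0, 0.002, 0, 0, 0, 0, 0.015], [0, 0, 0, 0, 0, 0, 0.015]]])

```text
t: 41.9
position: [0.5068, -0.3545, 0.0688]
ee_rot: [0.708, 0.005, -0.001, -0.706]
ft_force: [0.7, -0.0, -4.4]
opening: 0.0218
```

>>> send_rows(moves=[[[0, 0.002, 0, 0, 0, 0, 0.015], [0, 0.001, 0, 0, 0, 0, 0.015], [0, 0, 0, 0, 0, 0, 0.015]]])

```text
t: 42.28
position: [0.507, -0.3545, 0.0687]
ee_rot: [0.709, 0.006, -0.0, -0.706]
ft_force: [0.1, 0.3, -3.4]
opening: 0.0218
```

>>> send_rows(moves=[[[0, 0.003, 0, 0, 0, 0, 0.015], [0, 0.001, 0, 0, 0, 0, 0.015]]])

```text
t: 42.52
position: [0.5074, -0.3543, 0.0685]
ee_rot: [0.709, 0.007, 0.001, -0.705]
ft_force: [-3.1, 2.1, 1.4]
opening: 0.0222
```

>>> send_rows(moves=[[[0, 0, 0, 0, 0, 0, 0.05], [0, 0, 0, 0, 0, 0, 0.05], [0, -0.015, 0, 0, 0, 0, 0.05], [0, -0.03, 0, 0, 0, 0, 0.05], [0, -0.04, 0, 0, 0, 0, 0.05], [0.01, -0.01, 0.04, 0, 0, 0, 0.05], [0.01, 0, 0.04, 0, 0, 0, 0.05], [0, 0, 0, 0, 0, 0, 0.05]]])

```text
t: 43.52
position: [0.5284, -0.2738, 0.1712]
ee_rot: [0.71, 0.009, 0.003, -0.704]
ft_force: [-0.2, -0.5, -0.5]
opening: 0.0501
```

```bash
python3 -c "
from h import *
go(.608,.0550,.13)
p,d,c=cap('wrist'); np.savez('w5.npz',p=p,d=d,c=c); cv2.imwrite('pics/w5.png',cv2.resize(p,(640,480),interpolation=cv2.INTER_CUBIC))"
```

```text
t 43.525 p [ 0.5284 -0.2738  0.1712] F [-0.2 -0.5 -0.5] op 0.0501
[[ 1.     0.017 -0.007]
 [ 0.007 -0.008  1.   ]
 [ 0.017 -1.    -0.008]] [-0.48  0.25 -0.05  1.25  0.   -0.49]
tool shift [0.0814 0.0398 0.3286]
tool turn deg [ 0.52 -4.68  0.97]
```

View pics/w5.png

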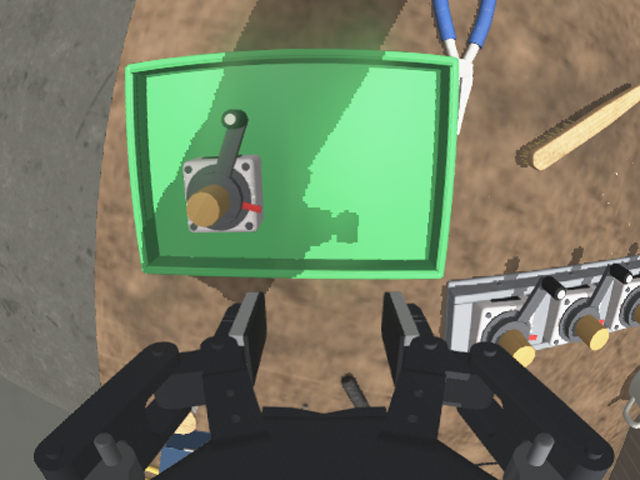

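Unit 1 stands upright in the green tray at (222,193), with its lever to the left. Next, unit 2.

>>> send_rows(moves=[[[0.006, 0, 0.025, 0.5, 0, 1, 0.05], [0.01, 0.002, 0.04, 0, 0, 0, 0.05], [0.01, 0.002, 0.04, 0, 0, 0, 0.05], [0.01, 0.004, 0.04, 0, 0, 0, 0.05], [0.01, 0.004, 0.04, 0, 0, 0, 0.05], [0.01, 0.004, 0.04, 0, 0, 0, 0.05], [0.01, 0.004, 0.04, 0, 0, 0, 0.05], [0.01, 0.002, 0.04, 0, 0, 0, 0.05], [0.004, 0, 0.02, 0, -4.7, 0, 0.05], [0, 0, 0, 0, 0, 0, 0.05]]])

```text
t: 44.82
position: [0.6131, 0.0487, 0.1499]
ee_rot: [0.708, 0.028, -0.026, -0.705]
ft_force: [1.0, -0.1, 0.5]
opening: 0.0499
```

```bash
python3 -c "
from h import *
go(.608,.0550,.071)"
```

```text
t 44.825 p [0.6131 0.0487 0.1499] F [ 1.  -0.1  0.5] op 0.0499
[[ 0.997  0.003 -0.077]
 [ 0.077 -0.005  0.997]
 [ 0.002 -1.    -0.005]] [ 0.08  0.31 -0.02  1.24 -0.01  0.  ]
tool shift [-0.0048  0.0789  0.0071]
tool turn deg [ 0.29 -0.68  0.13]
```

>>> send_rows(moves=[[[-0.005, 0.02, 0.006, 0.3, -0.6, 0, 0.05], [0, 0.02, 0.001, 0, 0, 0, 0.05], [0, 0.02, 0, 0, 0, 0, 0.05], [0, 0.014, 0, 0, 0, 0, 0.05], [0, 0.003, 0, 0, 0, 0, 0.05], [0, 0, 0, 0, 0, 0, 0.015], [0, 0, 0, 0, 0, 0, 0.015], [0, 0, 0, 0, 0, 0, 0.015], [0, 0, 0, 0, 0, 0, 0.015]]], grip_force=60)

```text
t: 45.95
position: [0.6092, 0.0511, 0.0737]
ee_rot: [-0.704, -0.029, 0.025, 0.709]
ft_force: [0.1, -0.2, -4.9]
opening: 0.0219
```

```bash
python3 -c "
from h import *
go(.608,.0550,.071)"
```

```text
t 45.95 p [0.6092 0.0511 0.0737] F [ 0.1 -0.2 -4.9] op 0.0219
[[ 0.997  0.005 -0.076]
 [ 0.076  0.007  0.997]
 [ 0.005 -1.     0.007]] [ 0.08  0.33 -0.16  1.08  0.01  0.  ]
tool shift [-0.0009  0.0027  0.004 ]
tool turn deg [-0.38 -0.74  0.3 ]
```

>>> send_rows(moves=[[[0, -0.01, 0, 0, 0, 0, 0.015], [0, -0.025, 0, 0, 0, 0, 0.015], [0, -0.035, 0, 0, 0, 0, 0.015], [0, -0.035, 0, 0, 0, 0, 0.015], [-0.01, -0.015, -0.02, 0, 0, 0, 0.015], [-0.018, 0, -0.042, 0, 0, 0, 0.015], [-0.018, 0, -0.042, 0, 0, 0, 0.015], [-0.018, 0, -0.042, 0, 0, 0, 0.015], [-0.018, 0, -0.042, 0, 0, 0, 0.015], [-0.018, 0, -0.042, 0, 0, 0, 0.015], [-0.018, 0, -0.042, 0, 0, 0, 0.015], [-0.006, 0, -0.015, 0, 3.5, 0, 0.015]]])

```text
t: 47.45
position: [0.4957, -0.261, 0.1984]
ee_rot: [0.708, 0.002, -0.004, -0.706]
ft_force: [0.3, 0.1, -5.0]
opening: 0.0221
```

>>> send_rows(moves=[[[0, 0, 0, 0, 0, 0, 0.015]]])

```text
t: 47.58
position: [0.4945, -0.2622, 0.1982]
ee_rot: [0.708, 0.001, -0.003, -0.706]
ft_force: [-0.3, 1.2, -6.0]
opening: 0.0219
```

```bash
python3 -c "
from h import *
go(.507,-.253,.076,np.deg2rad(.5))"
```

```text
t 47.575 p [ 0.4945 -0.2622  0.1982] F [-0.3  1.2 -6. ] op 0.0219
[[ 1.    -0.004 -0.005]
 [ 0.005 -0.002  1.   ]
 [-0.004 -1.    -0.002]] [-0.49  0.2  -0.06  1.32 -0.   -0.49]
tool shift [0.013  0.1222 0.0094]
tool turn deg [ 0.1  -0.19 -0.21]
```

>>> send_rows(moves=[[[0.006, 0.02, 0.005, 0, 0, 0, 0.015], [0.006, 0.03, 0.004, 0, 0, 0, 0.015], [0, 0.035, 0, 0, 0, 0, 0.015], [0, 0.028, 0, 0, 0, 0, 0.015], [0, 0.007, 0, 0, 0, 0, 0.015], [0, 0, 0, 0, 0, 0, 0.015]]])

```text
t: 48.32
position: [0.5068, -0.2487, 0.0763]
ee_rot: [0.707, 0.003, -0.005, -0.707]
ft_force: [0.1, -0.1, -5.3]
opening: 0.022
```

```bash
python3 -c "
from h import *
go(.507,-.253,.071,np.deg2rad(.5))"
```

```text
t 48.325 p [ 0.5068 -0.2487  0.0763] F [ 0.1 -0.1 -5.3] op 0.022
[[ 1.    -0.003 -0.011]
 [ 0.011 -0.     1.   ]
 [-0.003 -1.    -0.   ]] [-0.46  0.25 -0.26  1.06 -0.   -0.47]
tool shift [ 0.0001  0.0053 -0.0043]
tool turn deg [ 0.02  0.15 -0.17]
```

>>> send_rows(moves=[[[0, 0.003, -0.002, 0, 0, -0.2, 0.015], [0, 0.002, 0, 0, 0, 0, 0.015], [0, 0.002, 0, 0, 0, 0, 0.015], [0, 0.002, 0, 0, 0, 0, 0.015]]])

```text
t: 48.82
position: [0.5089, -0.2515, 0.071]
ee_rot: [0.708, 0.006, -0.002, -0.706]
ft_force: [-3.8, 3.4, 8.5]
opening: 0.022
```

>>> send_rows(moves=[[[0, 0.002, 0, 0, 0, 0, 0.015], [0, 0, 0, 0, 0, 0, 0.015]]])

```text
t: 49.08
position: [0.5092, -0.2515, 0.0716]
ee_rot: [0.708, 0.007, -0.001, -0.706]
ft_force: [0.4, -0.3, -5.7]
opening: 0.0223
```

>>> send_rows(moves=[[[0, 0.002, 0, 0, 0, 0, 0.015], [0, 0.001, 0, 0, 0, 0, 0.05], [0, 0, 0, 0, 0, 0, 0.05], [0, -0.015, 0, 0, 0, 0, 0.05], [0, -0.03, 0, 0, 0, 0, 0.05], [0, -0.04, 0, 0, 0, 0, 0.05], [0.01, -0.01, 0.02, 0, 0, 0, 0.05], [0.015, 0, 0.03, 0, 0, 0, 0.05], [0.015, 0, 0.03, 0, 0, 0, 0.05], [0, 0, 0, 0, 0, 0, 0.05]]])

```text
t: 50.32
position: [0.5515, -0.1709, 0.1765]
ee_rot: [0.71, 0.01, 0.004, -0.704]
ft_force: [-0.4, 0.4, 0.2]
opening: 0.05
```

```bash
python3 -c "
from h import *
go(.6155,-.028,.13)
p,d,c=cap('wrist'); np.savez('w6.npz',p=p,d=d,c=c); cv2.imwrite('pics/w6.png',cv2.resize(p,(640,480),interpolation=cv2.INTER_CUBIC))"
```

```text
t 50.325 p [ 0.5515 -0.1709  0.1765] F [-0.4  0.4  0.2] op 0.05
[[ 1.     0.02  -0.009]
 [ 0.009 -0.008  1.   ]
 [ 0.02  -1.    -0.008]] [-0.3   0.21 -0.08  1.25 -0.   -0.31]
tool shift [0.0644 0.0466 0.1427]
tool turn deg [ 0.53 -4.57  1.13]
```

View pics/w6.png

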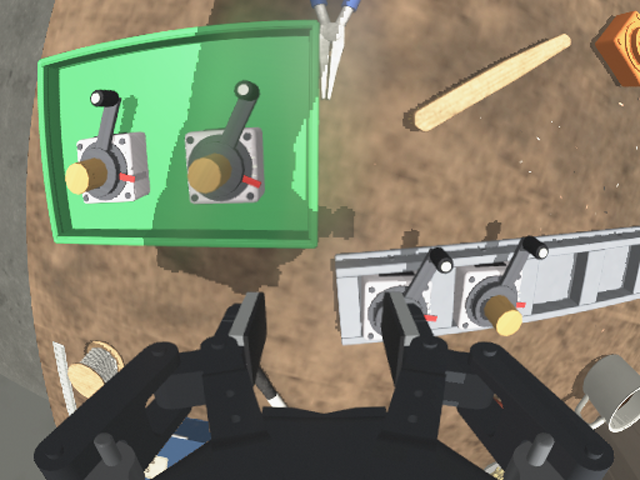

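Units 1 and 2 stand upright in the green tray at (110,170) and (225,165), levers to the left. Next, unit 3.

>>> send_rows(moves=[[[0.015, 0, 0.03, 0.5, 0, 1.1, 0.05], [0.017, 0.01, 0.038, 0, 0, 0, 0.05], [0.017, 0.01, 0.038, 0, 0, 0, 0.05], [0.012, 0.01, 0.03, 0, -4.6, 0, 0.05], [0, 0, 0, 0, 0, 0, 0.05]]])

```text
t: 51.0
position: [0.6125, -0.0379, 0.1483]
ee_rot: [0.708, 0.03, -0.029, -0.705]
ft_force: [0.1, -0.6, -0.4]
opening: 0.0501
```

```bash
python3 -c "
from h import *
go(.6155,-.0275,.071)"
```

```text
t 51.0 p [ 0.6125 -0.0379  0.1483] F [ 0.1 -0.6 -0.4] op 0.0501
[[ 0.997  0.002 -0.083]
 [ 0.083 -0.003  0.997]
 [ 0.002 -1.    -0.003]] [-0.06  0.31 -0.03  1.24 -0.   -0.14]
tool shift [0.0037 0.0773 0.0103]
tool turn deg [ 0.19 -0.32  0.11]
```

>>> send_rows(moves=[[[0.004, 0.018, 0.008, 0.2, -0.3, 0, 0.05], [0, 0.02, 0.002, 0, 0, 0, 0.05], [0, 0.02, 0, 0, 0, 0, 0.05], [0, 0.014, 0, 0, 0, 0, 0.05], [0, 0.004, 0, 0, 0, 0, 0.05], [0, 0, 0, 0, 0, 0, 0.015], [0, 0, 0, 0, 0, 0, 0.015], [0, 0, 0, 0, 0, 0, 0.015], [0, 0, 0, 0, 0, 0, 0.015]]], grip_force=60)

```text
t: 52.12
position: [0.6147, -0.0308, 0.0694]
ee_rot: [-0.705, -0.029, 0.028, 0.708]
ft_force: [-0.2, 1.0, -3.6]
opening: 0.0219
```

>>> send_rows(moves=[[[0, -0.01, 0, 0, 0, 0, 0.015], [0, -0.025, 0, 0, 0, 0, 0.015], [0, -0.035, 0, 0, 0, 0, 0.015], [0, -0.035, 0, 0, 0, 0, 0.015], [0, -0.015, 0, 0, 0, 0, 0.015], [0, 0, 0, 0, 0, 0, 0.015]]])

```text
t: 52.88
position: [0.6136, -0.0328, 0.1932]
ee_rot: [-0.706, -0.028, 0.028, 0.707]
ft_force: [0.7, -0.5, -5.7]
opening: 0.0224
```

```bash
python3 - <<'E'
from h import *
p,d,c=cap('top'); np.savez('t2.npz',p=p,d=d,c=c)
h=cv2.cvtColor(p,cv2.COLOR_BGR2HSV); H=h[...,0].astype(int)
m=(((H<4)|(H>176))&(h[...,1]>180)&(h[...,2]>90)).astype(np.uint8)
k,l,s,ce=cv2.connectedComponentsWithStats(m); i=1+np.argmax(s[1:,4]); ct=cv2.findContours((l==i).astype(np.uint8),0,2)[0][0]
b=cv2.boxPoints(cv2.minAreaRect(ct)); q=np.array([world(c,d,u,v,.03)[:2] for u,v in b]); print(s[i],b.tolist(),q.round(3).tolist(),'c',q.mean(0).round(4),[np.linalg.norm(q[j]-q[j-1]).round(3) for j in(1,2)])
go(.538,.300,.18)
E
```

```text
[  86  140   94   64 5633] [[83.77320098876953, 142.9897003173828], [178.82650756835938, 139.4027862548828], [181.12939453125, 200.42909240722656], [86.07608032226562, 204.01600646972656]] [[0.589, 0.498], [0.614, 0.231], [0.439, 0.208], [0.415, 0.466]] c [0.5143 0.3509] [np.float64(0.269), np.float64(0.176)]
t 52.925 p [ 0.6133 -0.0328  0.1923] F [ 0.4  0.3 -5.3] op 0.0221
[[ 0.997 -0.002 -0.079]
 [ 0.079  0.001  0.997]
 [-0.001 -1.     0.001]] [-0.05  0.3   0.06  1.33  0.   -0.13]
tool shift [-0.0488  0.0129  0.3377]
tool turn deg [-0.08 -0.57 -0.08]
```

>>> send_rows(moves=[[[-0.002, 0, 0.022, 0, 0, 0, 0.015], [-0.005, 0, 0.044, 0, 0, 0, 0.015], [-0.005, 0, 0.044, 0, 0, 0, 0.015], [-0.005, 0, 0.044, 0, 0, 0, 0.015], [-0.005, 0, 0.044, 0, 0, 0, 0.015], [-0.005, 0, 0.044, 0, 0, 0, 0.015], [-0.005, 0, 0.044, 0, 0, 0, 0.015], [-0.005, 0, 0.044, 0, 0, 0, 0.015], [-0.005, 0, 0.044, 0, 0, 0, 0.015], [-0.004, 0, 0.035, 0, 0, 0, 0.015], [-0.002, 0, 0.015, 0, 0, 0, 0.015], [0, 0, 0, 0, 0, 0, 0.015]]])

```text
t: 54.42
position: [0.5161, 0.4046, 0.1724]
ee_rot: [0.709, 0.018, -0.04, -0.704]
ft_force: [1.3, -0.2, -5.1]
opening: 0.0222
```

```bash
python3 -c "
from h import *
go(.529,.400,.076)"
```

```text
t 54.425 p [0.5161 0.4046 0.1724] F [ 1.3 -0.2 -5.1] op 0.0222
[[ 0.996 -0.031 -0.083]
 [ 0.083 -0.008  0.997]
 [-0.031 -0.999 -0.005]] [0.66 0.41 0.17 1.36 0.01 0.58]
tool shift [ 0.0155  0.096  -0.0051]
tool turn deg [ 0.31 -0.33 -1.79]
```

>>> send_rows(moves=[[[0.007, 0.01, -0.003, 0.3, -0.3, -1.8, 0.015], [0.008, 0.025, -0.002, 0, 0, 0, 0.015], [0, 0.032, 0, 0, 0, 0, 0.015], [0, 0.022, 0, 0, 0, 0, 0.015], [0, 0.004, 0, 0, 0, 0, 0.015], [0, 0, 0, 0, 0, 0, 0.015]]])

```text
t: 55.18
position: [0.5319, 0.3933, 0.0756]
ee_rot: [0.708, 0.029, -0.029, -0.705]
ft_force: [0.3, -0.2, -3.4]
opening: 0.022
```

```bash
python3 -c "
from h import *
go(.529,.400,.070)"
```

```text
t 55.175 p [0.5319 0.3933 0.0756] F [ 0.3 -0.2 -3.4] op 0.022
[[ 0.997 -0.001 -0.082]
 [ 0.082 -0.005  0.997]
 [-0.001 -1.    -0.005]] [ 0.64  0.43 -0.01  1.13 -0.    0.56]
tool shift [-0.0023  0.0056  0.0069]
tool turn deg [ 0.27 -0.4  -0.06]
```

>>> send_rows(moves=[[[-0.002, 0.002, 0.006, 0.2, -0.4, 0, 0.015], [0, 0.003, 0, 0, 0, 0, 0.015], [0, 0.002, 0, 0, 0, 0, 0.015]]])

```text
t: 55.55
position: [0.5305, 0.4001, 0.0712]
ee_rot: [-0.706, -0.032, 0.031, 0.707]
ft_force: [-0.8, 0.0, -5.0]
opening: 0.0225
```

>>> send_rows(moves=[[[0, 0.002, 0, 0, 0, 0, 0.015], [0, 0.002, 0, 0, 0, 0, 0.015]]])

```text
t: 55.8
position: [0.5306, 0.4004, 0.0673]
ee_rot: [-0.706, -0.033, 0.03, 0.707]
ft_force: [-0.6, -0.8, -4.6]
opening: 0.0222
```

>>> send_rows(moves=[[[0, 0.001, 0, 0, 0, 0, 0.015]]])

```text
t: 55.92
position: [0.5307, 0.4007, 0.0671]
ee_rot: [-0.706, -0.033, 0.03, 0.707]
ft_force: [-3.3, -0.8, 3.5]
opening: 0.0224
```

Contact. I'll release and go to unit 4.

>>> send_rows(moves=[[[0, 0.001, 0, 0, 0, 0, 0.05], [0, 0, 0, 0, 0, 0, 0.05], [0, -0.015, 0, 0, 0, 0, 0.05], [0, -0.03, 0, 0, 0, 0, 0.05], [0, -0.04, 0, 0, 0, 0, 0.05], [0.01, -0.01, -0.03, 0, 0, 0, 0.05], [0.006, 0, -0.045, 0, 0, 0, 0.05], [0.006, 0, -0.045, 0, 0, 0, 0.05], [0, 0, 0, 0, 0, 0, 0.05]]])

```text
t: 57.05
position: [0.5668, 0.282, 0.1748]
ee_rot: [-0.703, -0.038, 0.026, 0.709]
ft_force: [0.7, 0.9, -0.7]
opening: 0.0499
```

```bash
python3 -c "
from h import *
go(.6240,-.1115,.14)
p,d,c=cap('wrist'); np.savez('w7.npz',p=p,d=d,c=c); cv2.imwrite('pics/w7.png',cv2.resize(p,(640,480),interpolation=cv2.INTER_CUBIC))"
```

```text
t 57.05 p [0.5668 0.282  0.1748] F [ 0.7  0.9 -0.7] op 0.0499
[[ 0.996  0.016 -0.091]
 [ 0.091  0.009  0.996]
 [ 0.017 -1.     0.008]] [0.46 0.32 0.05 1.28 0.   0.37]
tool shift [ 0.0206  0.0321 -0.3973]
tool turn deg [-0.44  0.13  0.98]
```

View pics/w7.png

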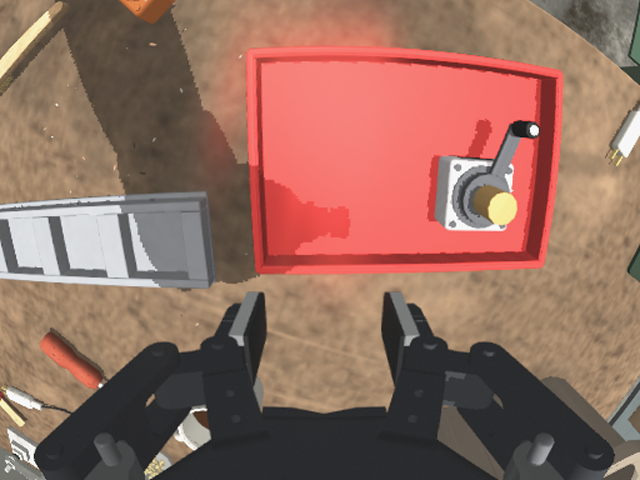

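Unit 3 stands upright in the red tray at (478,193). Now to unit 4.

>>> send_rows(moves=[[[0.001, 0, -0.025, -0.4, 0, 1, 0.05], [0.002, 0, -0.044, 0, 0, 0, 0.05], [0.002, 0, -0.044, 0, 0, 0, 0.05], [0.002, 0.003, -0.044, 0, 0, 0, 0.05], [0.002, 0.003, -0.044, 0, 0, 0, 0.05], [0.002, 0.003, -0.044, 0, 0, 0, 0.05], [0.002, 0.003, -0.044, 0, 0, 0, 0.05], [0.002, 0.003, -0.044, 0, 0, 0, 0.05], [0.002, 0.003, -0.044, 0, 0, 0, 0.05], [0.001, 0, -0.02, 0, 0, 0, 0.05], [0, 0, 0, 0, 0, 0, 0.05]]])

```text
t: 58.48
position: [0.6303, -0.107, 0.1614]
ee_rot: [-0.704, -0.042, 0.035, 0.708]
ft_force: [0.3, -0.3, 0.5]
opening: 0.05
```

```bash
python3 -c "
from h import *
go(.6235,-.1115,.071)"
```

```text
t 58.475 p [ 0.6303 -0.107   0.1614] F [ 0.3 -0.3  0.5] op 0.05
[[ 0.994  0.009 -0.109]
 [ 0.109  0.007  0.994]
 [ 0.01  -1.     0.006]] [-0.17  0.35  0.06  1.27  0.01 -0.28]
tool shift [-0.0081  0.0903 -0.0043]
tool turn deg [-0.36  1.17  0.57]
```

>>> send_rows(moves=[[[-0.008, 0.018, -0.004, -0.3, 1.1, 0.5, 0.05], [0, 0.025, 0, 0, 0, 0, 0.05], [0, 0.025, 0, 0, 0, 0, 0.05], [0, 0.016, 0, 0, 0, 0, 0.05], [0, 0.004, 0, 0, 0, 0, 0.05], [0, 0, 0, 0, 0, 0, 0.05]]])

```text
t: 59.22
position: [0.6252, -0.1027, 0.0743]
ee_rot: [-0.705, -0.037, 0.033, 0.707]
ft_force: [0.6, 0.9, 0.0]
opening: 0.0503
```

```bash
python3 -c "
from h import *
go(.6235,-.1115,.071)"
```

```text
t 59.225 p [ 0.6252 -0.1027  0.0743] F [0.6 0.9 0. ] op 0.0503
[[ 0.995  0.005 -0.099]
 [ 0.099  0.003  0.995]
 [ 0.006 -1.     0.003]] [-0.16  0.37 -0.1   1.09  0.   -0.26]
tool shift [-0.0026  0.0032 -0.0086]
tool turn deg [-0.16  0.58  0.32]
```

>>> send_rows(moves=[[[-0.002, 0.003, -0.008, -0.1, 0.5, 0.3, 0.05], [0, 0, -0.001, 0, 0, 0, 0.05], [0, 0, 0, 0, 0, 0, 0.015], [0, 0, 0, 0, 0, 0, 0.015], [0, 0, 0, 0, 0, 0, 0.015], [0, 0, 0, 0, 0, 0, 0.015]]], grip_force=60)

```text
t: 59.98
position: [0.6253, -0.1124, 0.0735]
ee_rot: [-0.706, -0.033, 0.03, 0.707]
ft_force: [0.4, 1.3, -0.6]
opening: 0.0218
```

>>> send_rows(moves=[[[0, -0.01, 0, 0, 0, 0, 0.015], [0, -0.025, 0, 0, 0, 0, 0.015], [0, -0.035, 0, 0, 0, 0, 0.015], [0, -0.035, 0, 0, 0, 0, 0.015], [0, -0.015, 0, 0, 0, 0, 0.015], [0, 0, 0, 0, 0, 0, 0.015]]])

```text
t: 60.72
position: [0.6227, -0.1129, 0.1939]
ee_rot: [-0.706, -0.03, 0.033, 0.707]
ft_force: [0.4, 0.6, -4.3]
opening: 0.0224
```

```bash
python3 -c "
from h import *
go(.538,.300,.19)"
```

```text
t 60.725 p [ 0.6227 -0.1129  0.1939] F [ 0.4  0.6 -4.3] op 0.0224
[[ 0.996 -0.005 -0.089]
 [ 0.089  0.001  0.996]
 [-0.005 -1.     0.001]] [-0.18  0.34  0.12  1.36  0.   -0.27]
tool shift [-0.0476  0.0047  0.4188]
tool turn deg [-0.08  0.   -0.27]
```

>>> send_rows(moves=[[[-0.002, 0, 0.022, 0, 0, 0, 0.015], [-0.004, -0.001, 0.043, 0, 0, 0, 0.015], [-0.004, -0.001, 0.043, 0, 0, 0, 0.015], [-0.004, -0.001, 0.043, 0, 0, 0, 0.015], [-0.004, -0.001, 0.043, 0, 0, 0, 0.015], [-0.004, -0.001, 0.043, 0, 0, 0, 0.015], [-0.004, -0.001, 0.043, 0, 0, 0, 0.015], [-0.004, -0.001, 0.043, 0, 0, 0, 0.015], [-0.004, -0.001, 0.043, 0, 0, 0, 0.015], [-0.003, 0, 0.028, 0, 0, 0, 0.015], [-0.002, 0, 0.01, 0, 0, 0, 0.015], [0, 0, 0, 0, 0, 0, 0.015]]])

```text
t: 62.22
position: [0.5321, 0.3041, 0.1829]
ee_rot: [0.707, 0.02, -0.045, -0.705]
ft_force: [0.5, -0.5, -4.7]
opening: 0.0217
```

```bash
python3 -c "
from h import *
go(.538,.300,.078)"
```

```text
t 62.225 p [0.5321 0.3041 0.1829] F [ 0.5 -0.5 -4.7] op 0.0217
[[ 0.995 -0.035 -0.093]
 [ 0.093 -0.004  0.996]
 [-0.035 -0.999 -0.001]] [0.51 0.33 0.08 1.35 0.01 0.42]
tool shift [ 0.0093  0.1046 -0.0046]
tool turn deg [ 0.05  0.24 -2.03]
```

>>> send_rows(moves=[[[0.005, 0.015, 0, 0, 0.2, -2, 0.015], [0.004, 0.025, 0, 0, 0, 0, 0.015], [0, 0.032, 0, 0, 0, 0, 0.015], [0, 0.022, 0, 0, 0, 0, 0.015], [0, 0.004, 0, 0, 0, 0, 0.015], [0, 0, 0, 0, 0, 0, 0.015]]])

```text
t: 62.98
position: [0.5409, 0.2978, 0.0812]
ee_rot: [0.708, 0.029, -0.029, -0.705]
ft_force: [0.2, -0.6, -5.6]
opening: 0.0216
```

```bash
python3 -c "
from h import *
go(.538,.300,.073)"
```

```text
t 62.975 p [0.5409 0.2978 0.0812] F [ 0.2 -0.6 -5.6] op 0.0216
[[ 0.997 -0.001 -0.082]
 [ 0.082 -0.005  0.997]
 [-0.001 -1.    -0.004]] [ 0.5   0.35 -0.12  1.11 -0.    0.42]
tool shift [-0.0027  0.0082  0.0025]
tool turn deg [ 0.26 -0.38 -0.07]
```

>>> send_rows(moves=[[[-0.002, 0.003, 0.002, 0.2, -0.3, 0, 0.015], [0, 0.004, 0, 0, 0, 0, 0.015], [0, 0.002, 0, 0, 0, 0, 0.015]]])

```text
t: 63.35
position: [0.54, 0.3, 0.0743]
ee_rot: [-0.706, -0.032, 0.03, 0.707]
ft_force: [-0.1, -0.0, -4.7]
opening: 0.0219
```

>>> send_rows(moves=[[[0, 0.002, 0, 0, 0, 0, 0.015]]])

```text
t: 63.48
position: [0.5401, 0.3002, 0.0725]
ee_rot: [-0.706, -0.032, 0.03, 0.707]
ft_force: [-0.1, -0.7, -4.5]
opening: 0.0217
```

>>> send_rows(moves=[[[0, 0.001, 0, 0, 0, 0, 0.015]]])

```text
t: 63.6
position: [0.5401, 0.3003, 0.0716]
ee_rot: [-0.706, -0.032, 0.03, 0.707]
ft_force: [-1.7, 0.6, -1.1]
opening: 0.0218
```

>>> send_rows(moves=[[[0, 0.001, 0, 0, 0, 0, 0.015], [0, 0, 0, 0, 0, 0, 0.05], [0, 0, 0, 0, 0, 0, 0.05], [0, -0.015, 0, 0, 0, 0, 0.05], [0, -0.03, 0, 0, 0, 0, 0.05], [0, -0.04, 0, 0, 0, 0, 0.05], [0, -0.03, -0.04, 0, 0, 0, 0.05], [0, 0, -0.045, 0, 0, 0, 0.05], [0, 0, -0.045, 0, 0, 0, 0.05], [0, 0, -0.045, 0, 0, 0, 0.05], [0, 0, -0.045, 0, 0, 0, 0.05], [0, 0, 0, 0, 0, 0, 0.05]]])

```text
t: 65.1
position: [0.5633, 0.0766, 0.2024]
ee_rot: [-0.704, -0.039, 0.024, 0.708]
ft_force: [-0.1, 0.8, -0.4]
opening: 0.0498
```

```bash
python3 -c "
from h import *
st()
p,d,c=cap('scene'); cv2.imwrite('pics/s9.png',cv2.resize(p,(800,600),interpolation=cv2.INTER_CUBIC))"
```

```text
t 65.1 p [0.5633 0.0766 0.2024] F [-0.1  0.8 -0.4] op 0.0498
[[ 0.996  0.021 -0.09 ]
 [ 0.09   0.007  0.996]
 [ 0.021 -1.     0.005]] [ 0.13  0.19 -0.05  1.3   0.    0.04]
```

View pics/s9.png

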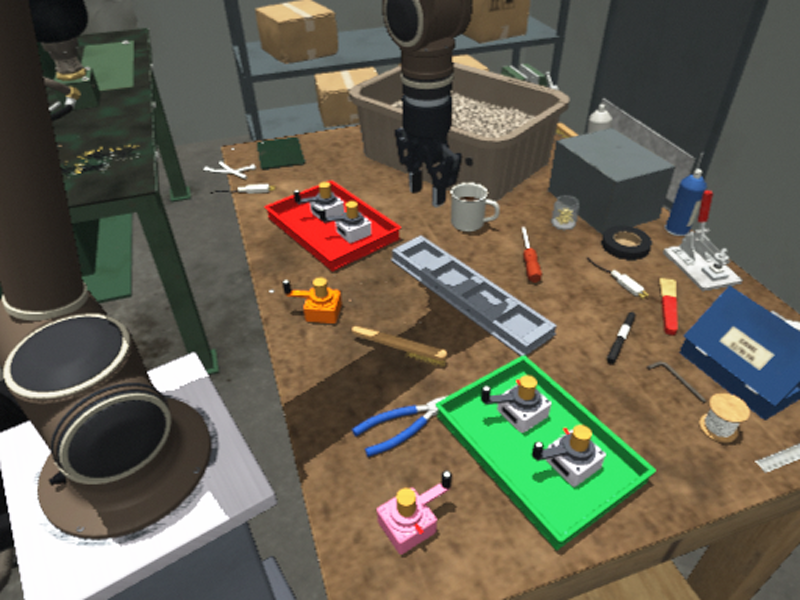

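The final scene view shows two units upright in the green tray (525,402; 578,455) and two in the red tray (326,200; 352,222). The rack is empty, the brush and look-alikes are in place, and the gripper is clear. Handing in.

```bash
python3 -c "
from h import *
print(order.close_job())"
```

```text
the job is handed in; nothing more can be done
None
```

The job is done and handed in after about 65 s of robot time, well under the 210 s limit; no verdict was reported. With all four units in their pockets, I pushed every lever left, then right, then left again, and left them over to the left. I then lifted the units out by their bosses.

| Unit (1 = leftmost) | Play estimated from lever and pointer angles | Verdict | Tray |
|---|---|---|---|
| 1 | about 0.16 rad (about twice the left-side offset) | sound | green |
| 2 | about 0.15 rad | sound | green |
| 3 | about 0.5 rad | worn | red |
| 4 | about 0.6 rad | worn | red |

- **Checks while testing:** each push ended against 2–4 N of drag, and the wrist pictures showed the pointers past centre on every pass. Unit 1's pointer was partly hidden, so I read its play mainly from the final left position. The fitted play for unit 4 came out slightly above the stated range, within reading error.
- **Extra push:** unit 4's first right turn was small (about 0.11–0.17 rad). I pushed it further right before the final left pass, to an estimated 0.2 rad, but did not photograph that position.
- **Tray knocked:** the green tray was pushed about 5 cm aside during the run. I found it again in the top camera before placing the first unit.
- **Final picture:** all four units stand upright in their trays, with the brush and the orange and pink look-alikes where they were. The gripper touches nothing.

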